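# Line up the gem jars by size on the sloped rack

### The arm

A 6-joint arm with a two-finger parallel gripper is mounted at the origin on the work surface. World frame = base frame: x ahead of the robot, y to its left, z up, the work surface at z = 0. Lengths are in m, angles in rad, forces in N, time in s.
With the tool pointing down it reaches from about 0.35 to 0.775 m from the base axis. Payload 5.5 kg.
Tool frame: the origin (TCP) lies on the centre line of the jaws, within the pads' length; the fingertips stand 11 mm ahead of it and the grasp point (between the pads) lies 8 mm behind it (env.tip_extent is the distance from the TCP to the fingertips, in m); z points along the fingers, y is the line along which they close (so a half turn about z gives the same grasp; the last joint's range is limited). The gripper opens to 85 mm and grips with 20 to 120 N. Pads are 22 mm wide; open, the fingers measure 114 mm over their backs; the gripper's body (76 mm by 85 mm) begins 54 mm behind the grasp point. The pads swing forward as they close: fully open they stand 13 mm farther back than shut.
Start: joints at [-1.413, 0.313, 0.046, 1.304, 0, 1.431], TCP at [0.169, -0.55, 0.242] pointing down, gripper open.
Joint ranges: [-2.76, 2.76], [-0.86, 1.69], [-1.03, 1.26], [-2.2, 2.34], [-1.47, 1.5], [-3.14, 3.14]. Speed limits (rad/s): [2.57, 2.57, 3.14, 3.14, 3.14, 3.14].

### API

Orientations are given as a unit quaternion [w, x, y, z].
In Python, from workcell import env gives the robot as it stands.
- The arm moves only by the shell command python3 -m jog 'ROWS' [FORCE]. ROWS is JSON, a list of rows, each a list of 5 numbers: the gripper's target within -1 to 1 (shut at 1, half-way at 0, fully open at -1), then the shift along the tool's x, y, z in m, then the turn about the tool's z in degrees. In form: [[fingers, tx, ty, tz, turn], ...]. A call has 1 to 5 rows; each row shifts and turns the commanded pose from where the row before left it, along the tool's axes as they then stand; what a row does not reach is not made up. A row lasts 1/12 s, in which the tool goes at most 41.7 mm and 7.16 degrees, less where a joint would pass 70% of its speed; a pose out of reach is approached as far as the arm can. A call is refused whole if a number of a shift passes 0.0417 or a number of a turn 7.16, either way. A call with a gripper value outside its range is refused whole. The fingers move at their own pace and stop on an object; FORCE is the grip in N (left out, the last holds). Time passes only in rows, so rows that do not move let the fingers close. It gives the time, the measured TCP pose, the force, the opening and the grip force at its end, in the units of the state.
- env.get_state(): the state, without advancing time (a new reading comes with each control period).
- env.read_camera(name): name is "scene" or "top" or "wrist"; returns a dict with "img" (400x640x3 uint8, red, green, blue), "fov_y" (degrees; the focal length in pixels is half the picture's height over the tangent of half this angle, whatever the lens; pixels are square), "cx", "cy" (the principal point, pixels), "D" ([k1, k2, p1, p2, k3] as OpenCV has them; the pictures are not rectified), "T" (4x4, takes a point from camera to world coordinates). Camera axes: x right, y up, looking along -z (the intrinsics and any distortion apply to the point x, -y, -z); pixel columns grow to the right and rows downward; lengths in m; the calibration is good to about 2 mm. A picture is of the moment at which its call begins. There is no depth.
- env.hand_in(): hands the job in; it is judged then, once.
The state is a dict: "clock": time; "joint_pos": joint angles; "qvel": joint speeds; "tau": joint torques, N m; "tcp_pos": TCP position; "orientation": TCP orientation; "wrist_force": force on the tool from outside, world axes, zero at the start; "ft_torque": the same for the moment, N m; "finger_gap": finger opening in m; "grip_force": force on a finger pad.
Only numpy, scipy, OpenCV 4.12 (cv2) and the standard library are available. Lean on these libraries where they do the work, as an engineer would, in place of code of your own. Each camera call takes 0.05 s, during which the arm holds its last target. There are 200 camera calls.

### The job

Line up the four round gem jars on the sloped wooden rack in order of size, the smallest at the end with the brass knob and the largest at the other end, one centred on each inlaid line. Each jar should lie flat on the slope, stone side up, resting against the cleat at the low edge. Never tip a jar over, and leave the bottle, the ring cone and the dish where they stand.

Things in the scene. Friction and masses are not known exactly. Their poses are not given: they have to be found in the camera images.
- jar1_center (a point): Round gem jar, plain aluminium tin with a black pad and one clear stone on its top face: 24 mm in diameter, 26 mm high, the smallest of four. Stands upright on the bench at the start. This point is its centre, half-way up (13 mm above its underside); its z axis points out of its top.
- jar2_center (a point): Round gem jar, plain aluminium tin with a black pad and one clear stone on its top face: 34 mm in diameter, 26 mm high, the second smallest of four. Stands upright on the bench at the start. This point is its centre, half-way up (13 mm above its underside); its z axis points out of its top.
- jar3_center (a point): Round gem jar, plain aluminium tin with a black pad and one clear stone on its top face: 44 mm in diameter, 26 mm high, the second largest of four. Stands upright on the bench at the start. This point is its centre, half-way up (13 mm above its underside); its z axis points out of its top.
- jar4_center (a point): Round gem jar, plain aluminium tin with a black pad and one clear stone on its top face: 54 mm in diameter, 26 mm high, the largest of four. Stands upright on the bench at the start. This point is its centre, half-way up (13 mm above its underside); its z axis points out of its top.
- rack: Fixed wooden rack, 336 mm long (y). Origin: middle of underside; x to its high edge, z up. Its board rises along +x at 0.32 rad, 87 mm long, to a flat ridge 48 mm high (x 36 to 62). Along its low edge runs a cleat 8 mm high; cleat face meets slope at x = -45, z = 20 mm. Four dark lines up the slope, each with a brass tack in the cleat, mark the places: y = -126, -42, 42, 126 mm.
- knob: Brass ball knob (ball 26 mm, 38 mm high in all) fixed on the ridge at one end of the rack, x = 49 mm and y = +150 or -150 mm in the rack's frame; it marks the end for the smallest jar. (The other end has only a flat wooden plug.) Origin at its foot.
- flask: Bystander: small brown glass bottle, 36 mm in diameter, 62 mm high, standing loose among the jars. Origin at the centre of its underside.
- cone: Bystander: dark wooden ring cone, 40 mm in diameter at the foot, 60 mm high, standing loose among the jars. Origin at the centre of its underside.
- dish: Bystander: white ceramic dish, 58 mm in diameter, 24 mm high, standing loose among the jars. Origin at the centre of its underside.

How it is judged:
By the outcome, as a careful person would: the job done as asked, in the order asked, and still so for the second after the job is handed in, with the robot touching nothing.
It also fails if it takes over 96 s, if anything falls off the work surface, if the arm or the gripper's body presses on something with over 40 N, if the wrist force passes 120 N, or if a joint passes its speed limit or range.

## Working session

There is one attempt and no reset: what is moved stays moved. The work goes in short steps, Python scripts to look and compute and a shell command to move; the robot and the scene stay as the last step left them, time stands still between calls to the robot, and variables do not carry over. Pictures are saved under pics/ and viewed, at most 14 in all, crops included, and the job is handed in when it is done.

```bash
ls; mkdir -p pics
python3 - <<'E'
from workcell import env
import cv2
for n in("scene","top"):
    c=env.read_camera(n); cv2.imwrite(f"pics/{n}0.png",c["img"][:,:,::-1])
    print(n,c["fov_y"],c["cx"],c["cy"],c["D"],c["T"])
print(env.get_state(), env.tip_extent)
E
```

```text
pics
scene 55.85320428741843 319.4098679589371 199.7818019710032 [-0.00929362  0.          0.          0.          0.        ] [[ 0.85946364 -0.43350018  0.27092404  0.79586255]
 [ 0.51108518  0.7175964  -0.47312508 -0.43360499]
 [ 0.01068569  0.54509907  0.83830354  0.79253297]
 [ 0.          0.          0.          1.        ]]
top 49.11133303159015 324.35851415091497 206.01895039978132 [-0.06098695  0.          0.          0.          0.        ] [[-0.002922    0.99536861 -0.09608737  0.44588366]
 [-0.99998383 -0.00337726 -0.0045757   0.00438937]
 [-0.00487902  0.09607245  0.99536239  1.36778555]
 [ 0.          0.          0.          1.        ]]
{'clock': 0.1, 'joint_pos': array([-1.41263089e+00,  3.13962257e-01,  4.50866749e-02,  1.30359463e+00,
        1.82675880e-05,  1.43121205e+00]), 'qvel': array([-0.00059042, -0.00045721,  0.00267008, -0.00165415, -0.00152335,
       -0.00129766]), 'tau': array([ 2.71560151e-03, -4.81727242e+01,  2.99242562e+01,  1.27678982e-02,
        4.14682603e-06, -9.65969576e-06]), 'tcp_pos': array([ 0.16862264, -0.54926255,  0.24147458]), 'orientation': array([-8.36993430e-04,  9.88938246e-01,  1.48325468e-01,  1.35780871e-06]), 'wrist_force': array([ 0.54519299, -0.70914486, -0.08556324]), 'ft_torque': array([-0.04085201, -0.02100464, -0.02719774]), 'grip_force': 0.0, 'finger_gap': 0.08551022018406769} 0.011
```

View pics/scene0.png

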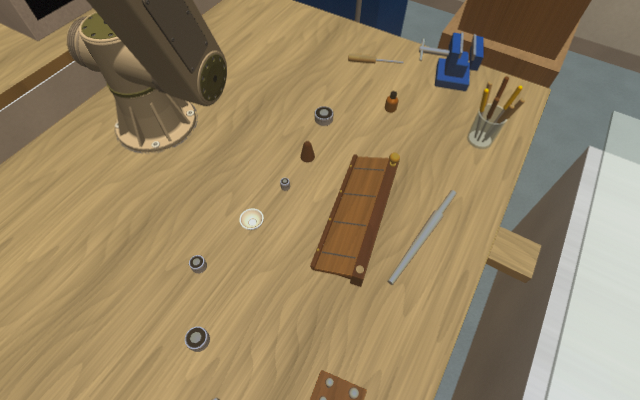

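View pics/top0.png

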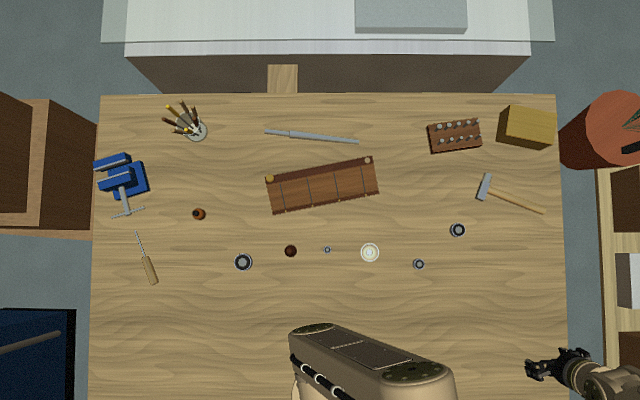

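The scene shows the rack in the middle with its knob at the far (+y) end. In the top view the jars are near (243,262), (327,249), (418,264) and (457,230). The cone is at (290,250), the dish at (369,252), the bottle at (198,213), and the rack corners are roughly (265,180), (377,157), (380,192) and (273,214). Next I'll measure these.

```bash
cat > h.py <<'E'
import numpy as np, cv2
from workcell import env
def ray(c,uv):
    f=200/np.tan(np.radians(c["fov_y"]/2)); K=np.array([[f,0,c["cx"]],[0,f,c["cy"]],[0,0,1]])
    p=cv2.undistortPoints(np.array(uv,float).reshape(-1,1,2),K,np.array(c["D"],float))[:,0]
    d=np.c_[p[:,0],-p[:,1],-np.ones(len(p))]@c["T"][:3,:3].T
    return c["T"][:3,3],d
def plane(c,uv,z):
    o,d=ray(c,uv); return o+d*((z-o[2])/d[:,2])[:,None]
def proj(c,P):
    f=200/np.tan(np.radians(c["fov_y"]/2)); K=np.array([[f,0,c["cx"]],[0,f,c["cy"]],[0,0,1]])
    q=(np.atleast_2d(P)-c["T"][:3,3])@c["T"][:3,:3]; q=q*[1,-1,-1]
    return cv2.projectPoints(q,np.zeros(3),np.zeros(3),K,np.array(c["D"],float))[0][:,0]
E
python3 - <<'E'
from h import *
for n,pts in (("top",[(243,262),(327,249),(418,264),(457,230)]),("scene",[(323,115),(285,183),(197,263),(196,338)])):
    c=env.read_camera(n); hsv=cv2.cvtColor(c["img"],cv2.COLOR_RGB2HSV)
    m=((hsv[...,1]<70)).astype(np.uint8)
    m=cv2.morphologyEx(m,cv2.MORPH_CLOSE,np.ones((5,5)))
    k,l,s,ce=cv2.connectedComponentsWithStats(m)
    for p in pts:
        i=l[p[1],p[0]]
        if i==0: print(n,p,"none");continue
        w=plane(c,[ce[i]],.02)[0]; px=np.linalg.norm(w-c["T"][:3,3])/(200/np.tan(np.radians(c["fov_y"]/2)))
        print(n,p,s[i],ce[i].round(1),w.round(4),"dia",s[i][2]*px)
c=env.read_camera("top")
a=cv2.resize(c["img"][140:230,250:400],None,fx=5,fy=5,interpolation=2); cv2.imwrite("pics/rack.png",a[:,:,::-1])
E
```

```text
top (243, 262) [234 253  18  19 268] [242.5 261.7] [0.4052 0.2623 0.02  ] dia 0.05645301801615584
top (327, 249) [323 245   9   9  60] [326.8 249.4] [0.4425 0.0033 0.02  ] dia 0.027711247637616798
top (418, 264) [413 258  13  12 114] [418.6 263.7] [ 0.3974 -0.2776  0.02  ] dia 0.04091916202490903
top (457, 230) [450 222  16  16 186] [457.5 229.5] [ 0.5016 -0.4008  0.02  ] dia 0.05148275678635176
scene (323, 115) [315 106  18  19 297] [323.5 115. ] [0.4083 0.2571 0.02  ] dia 0.05278038117240212
scene (285, 183) [280 177  10  13 101] [284.8 183.1] [4.461e-01 4.000e-04 2.000e-02] dia 0.025246919907512932
scene (197, 263) [189 255  18  18 248] [197.3 263.4] [ 0.402  -0.2795  0.02  ] dia 0.04201625417609601
scene (196, 338) [184 326  26  25 490] [196.5 338.3] [ 0.5054 -0.4023  0.02  ] dia 0.05691377694411528
```

View pics/rack.png

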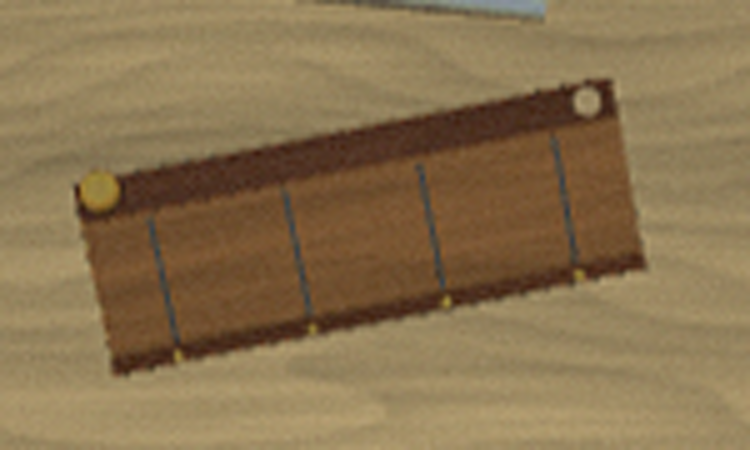

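The rack crop shows the knob at crop (100,190), the left (+y) end. The lines run from (152,218), (286,190), (420,165) and (554,137) down to about (176,348), (309,320), (443,293) and (576,266). I'll fit the rack pose to these.

Run:
```python
from h import *
from scipy.optimize import least_squares
c=env.read_camera("top")
uv=np.array([(152,218),(286,190),(420,165),(554,137),(176,348),(309,320),(443,293),(576,266),(99,190)],float)
uv=(uv+.5)/5-.5+[250,140]
ys=[.126,.042,-.042,-.126]
L=np.array([(.036,y,.047) for y in ys]+[(-.0476,y,.0276) for y in ys]+[(.049,.150,.073)])
W=np.array([plane(c,[u],l[2])[0] for u,l in zip(uv,L)])
def f(p):
    R=np.array([[np.cos(p[2]),-np.sin(p[2])],[np.sin(p[2]),np.cos(p[2])]])
    return (L[:,:2]@R.T+p[:2]-W[:,:2]).ravel()
r=least_squares(f,[.6,0,.2]); print(r.x,(r.fun.reshape(-1,2)*1000).round(1)); np.save("rack.npy",r.x)
c=env.read_camera("scene"); p=r.x
R=np.array([[np.cos(p[2]),-np.sin(p[2])],[np.sin(p[2]),np.cos(p[2])]])
im=c["img"].copy()
P=np.c_[L[:,:2]@R.T+p[:2],L[:,2]]
a=cv2.resize(im[140:300,290:430],None,fx=5,fy=5,interpolation=2)
for q in proj(c,P): cv2.circle(a,tuple(int(v) for v in ((q+.5-[290,140])*5)),4,(0,255,0),1)
cv2.imwrite("pics/rs.png",cv2.resize(a,None,fx=.74,fy=.74)[:,:,::-1])
```

```text
[0.63556011 0.0171493  0.19119918] [[ 3.2  2.1]
 [ 2.2  1.4]
 [ 3.   0.8]
 [ 1.9  0.4]
 [-1.  -0.5]
 [-2.  -1.1]
 [-2.5 -1. ]
 [-3.  -1.3]
 [-1.8 -1. ]]
```

View pics/rs.png

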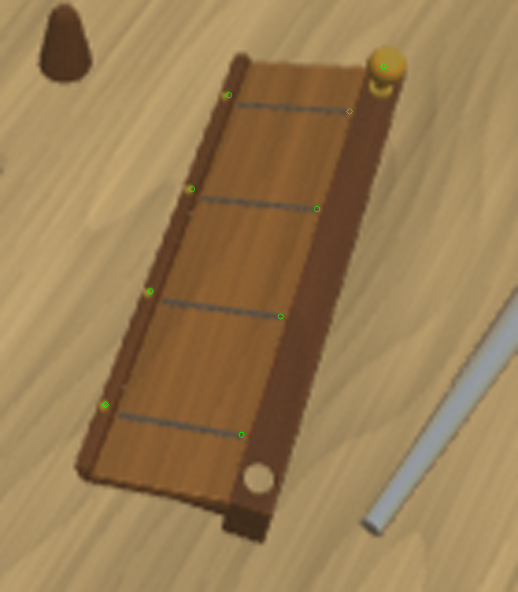

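```bash
cat > d.py <<'E'
# print the shift (tool axes, mm), turn (deg) to a world x,y,z at rack yaw
import sys; from h import *
from scipy.spatial.transform import Rotation as R
s=env.get_state(); q=s["orientation"]; M=R.from_quat(np.r_[q[1:],q[0]]).as_matrix()
yaw=np.arctan2(M[1,0],M[0,0]); t=np.array([float(a) for a in sys.argv[1:4]])
print("t",round(s["clock"],2),"tcp",s["tcp_pos"].round(4),"shift mm",(1000*(M.T@(t-s["tcp_pos"]))).round(1),"turn",np.degrees(yaw-.1912).round(2),"gap",round(s["finger_gap"],4),"F",s["wrist_force"].round(1))
E
python3 -m jog '[[-1,0,0,0,6.05],[-1,0.0356,-0.0082,0.01,0],[-1,0.0356,-0.0082,0.01,0],[-1,0.0356,-0.0082,0.01,0],[-1,0.0356,-0.0082,0.01,0]]' 40
python3 -m jog '[[-1,0.0356,-0.0082,0.01,0],[-1,0.0356,-0.0082,0.01,0],[-1,0.0356,-0.0082,0.01,0],[-1,0.0356,-0.0082,0.01,0],[-1,0.0356,-0.0082,0.01,0]]'
python3 -m jog '[[-1,0.0356,-0.0082,0.01,0],[-1,0,0,0,0],[-1,0,0,0,0]]'
python3 d.py .5035 -.4015 .12
python3 - <<'E'
from h import *
c=env.read_camera("wrist"); print(c["T"].round(3).tolist(),c["fov_y"],c["D"],proj(c,[[.5035,-.4015,.026]]))
cv2.imwrite("pics/w0.png",c["img"][:,:,::-1])
E
```

```text
clock: 0.77
tcp_pos: [0.3032, -0.4898, 0.202]
orientation: [0.0, 0.995, 0.095, 0.0]
wrist_force: [0.5, -0.4, 0.4]
finger_gap: 0.0856
grip_force: 0.0
clock: 1.18
tcp_pos: [0.4707, -0.4151, 0.1519]
orientation: [0.0, 0.995, 0.096, 0.0]
wrist_force: [0.3, -0.4, -0.8]
finger_gap: 0.0856
grip_force: 0.0
clock: 1.43
tcp_pos: [0.5037, -0.3995, 0.141]
orientation: [-0.001, 0.995, 0.098, -0.001]
wrist_force: [-0.1, -0.8, 0.1]
finger_gap: 0.0854
grip_force: 0.0
t 1.43 tcp [ 0.5037 -0.3995  0.141 ] shift mm [-0.6  1.9 21. ] turn 0.27 gap 0.0854 F [-0.1 -0.8  0.1]
[[0.195, 0.934, 0.299, 0.579], [-0.981, 0.187, 0.057, -0.385], [-0.002, -0.304, 0.953, 0.272], [0.0, 0.0, 0.0, 1.0]] 66.42531160750175 [-0.02479195  0.          0.          0.          0.        ] [[322.85234223 201.63488346]]
```

View pics/w0.png

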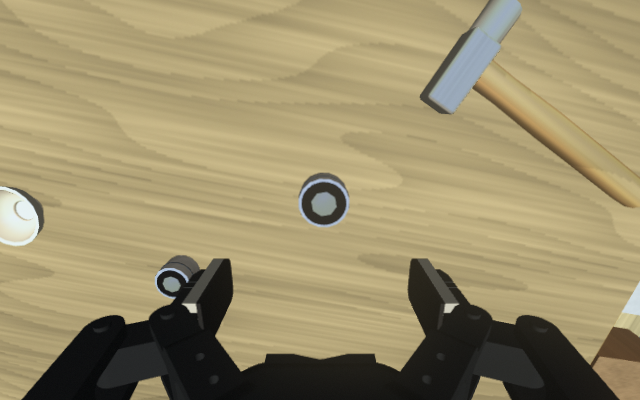

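The wrist view shows jar3's stone at (323,203), where the estimate predicted (323,202), so the estimates hold. I'll descend and grip.

```bash
python3 -m jog '[[-1,-0.001,0.001,0.032,0.3],[-1,0,0.001,0.032,0],[-1,0,0,0.032,0],[-1,0,0,0.032,0],[-1,0,0,0,0]]' 40
python3 -m jog '[[0.6,0,0,0,0],[0.6,0,0,0,0],[0.6,0,0,0,0],[0.6,0,0,0,0],[0.6,0,0,0,0]]'
python3 -m jog '[[0.6,0,0,0,0],[0.6,0,0,0,0]]'
python3 d.py .5035 -.4015 .12
```

```text
clock: 1.9
tcp_pos: [0.497, -0.4012, 0.0084]
orientation: [-0.004, 0.996, 0.092, -0.003]
wrist_force: [-1.5, 1.4, -0.6]
finger_gap: 0.0856
grip_force: 0.0
clock: 2.32
tcp_pos: [0.5032, -0.4053, 0.0176]
orientation: [0.002, 0.996, 0.093, 0.001]
wrist_force: [-1.6, -0.5, 6.9]
finger_gap: 0.0422
grip_force: 40.9
clock: 2.48
tcp_pos: [0.5033, -0.4053, 0.0176]
orientation: [0.002, 0.996, 0.093, 0.001]
wrist_force: [-1.0, -0.9, 6.4]
finger_gap: 0.0425
grip_force: 40.9
t 2.48 tcp [ 0.5033 -0.4053  0.0176] shift mm [   1.2   -3.1 -102.4] turn -0.25 gap 0.0425 F [-1.  -0.9  6.4]
```

```bash
sed -i 's/^print/p=np.load("rack.npy")\nif len(sys.argv)>4: t[:2]=p[:2]+R.from_rotvec([0,0,p[2]]).as_matrix()[:2,:2]@t[:2]\nprint/' d.py
python3 -m jog '[[0.6,0,0,-0.03,0],[0.6,0,0,-0.03,0],[0.6,0,0,-0.03,0],[0.6,0,0,-0.01,0],[0.6,0,0,0,0]]'
python3 d.py -.022 -.042 .11 r
```

```text
clock: 2.9
tcp_pos: [0.5041, -0.4055, 0.1195]
orientation: [0.004, 0.996, 0.093, 0.003]
wrist_force: [0.7, -0.7, -0.5]
finger_gap: 0.0424
grip_force: 40.9
t 2.9 tcp [ 0.5041 -0.4055  0.1195] shift mm [ 186.  -348.8    7.7] turn -0.23 gap 0.0424 F [ 0.7 -0.7 -0.5]
```

```bash
python3 -m jog '[[0.6,0.0186,-0.0349,0.0008,0],[0.6,0.0186,-0.0349,0.0008,0],[0.6,0.0186,-0.0349,0.0008,0],[0.6,0.0186,-0.0349,0.0008,0],[0.6,0.0186,-0.0349,0.0008,0]]'
python3 -m jog '[[0.6,0.0186,-0.0349,0.0008,0],[0.6,0.0186,-0.0349,0.0008,0],[0.6,0.0186,-0.0349,0.0008,0],[0.6,0.0186,-0.0349,0.0008,0],[0.6,0.0186,-0.0349,0.0008,0]]'
python3 -m jog '[[0.6,0,0,0,0],[0.6,0,0,0,0],[0.6,0,0,0,0]]'
python3 d.py -.022 -.042 .11 r
python3 - <<'E'
from h import *
c=env.read_camera("wrist"); im=c["img"].copy(); p=np.load("rack.npy")
R=np.array([[np.cos(p[2]),-np.sin(p[2])],[np.sin(p[2]),np.cos(p[2])]])
L=np.array([(x,y,z) for y in (.126,.042,-.042,-.126) for x,z in((.036,.047),(-.045,.02),(-.0476,.0276))])
for q in proj(c,np.c_[L[:,:2]@R.T+p[:2],L[:,2]]): cv2.circle(im,tuple(int(v) for v in q+.5),3,(0,255,0),1)
cv2.imwrite("pics/w1.png",im[:,:,::-1])
E
```

```text
clock: 3.32
tcp_pos: [0.5602, -0.2127, 0.1088]
orientation: [-0.001, 0.996, 0.093, -0.001]
wrist_force: [1.8, 0.1, -0.5]
finger_gap: 0.0425
grip_force: 41.0
clock: 3.73
tcp_pos: [0.6192, -0.0238, 0.1048]
orientation: [-0.0, 0.996, 0.093, -0.001]
wrist_force: [-0.3, 0.3, -0.6]
finger_gap: 0.0425
grip_force: 41.0
clock: 3.98
tcp_pos: [0.619, -0.0256, 0.105]
orientation: [0.0, 0.996, 0.094, -0.001]
wrist_force: [0.2, 0.2, -0.8]
finger_gap: 0.0427
grip_force: 41.0
t 3.98 tcp [ 0.619  -0.0256  0.105 ] shift mm [ 2.4  3.2 -5. ] turn -0.18 gap 0.0427 F [ 0.2  0.2 -0.8]
```

View pics/w1.png

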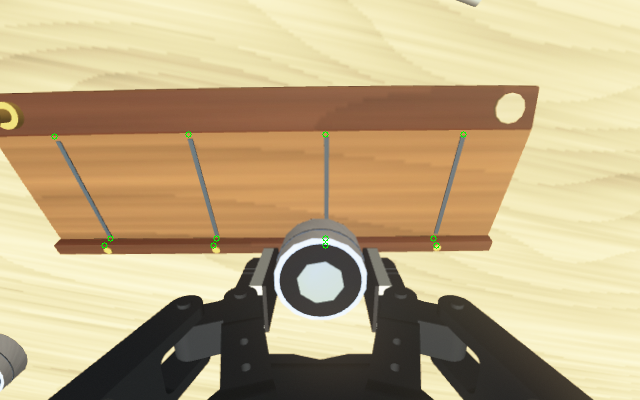

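The overlay sits on the lines and the cleat, with line 3 at column 326. The jar's top is centred near (320,279), held between the pads. I'll compute its offset from the TCP.

Run:
```python
from h import *
c=env.read_camera("wrist"); s=env.get_state(); g=c["img"].astype(int); p=np.load("rack.npy")
w=plane(c,[[320.5,279],[321,282.5]],s["tcp_pos"][2]-.0176+.026)
d=w-s["tcp_pos"]; ca,sa=np.cos(p[2]),np.sin(p[2])
print("jar-tcp rack axes mm",1000*np.c_[d[:,0]*ca+d[:,1]*sa,-d[:,0]*sa+d[:,1]*ca])
```

```text
jar-tcp rack axes mm [[ 1.0749301   0.46308866]
 [-0.76920759  0.23966677]]
```

```bash
python3 -m jog '[[0.6,0.0024,0.0034,0.015,-0.2],[0.6,0,0,0.015,0],[0.6,0,0,0.012,0],[0.6,0,0,0.005,0],[0.6,0,0,0,0]]'
python3 d.py -.022 -.042 .0525 r
python3 -m jog '[[0.6,0,0,0.002,0],[0.6,0,0,0.002,0],[0.6,0,0,0.001,0],[0.6,0,0,0,0],[0.6,0,0,0,0]]'
python3 d.py -.022 -.042 .0525 r
```

```text
clock: 4.5
tcp_pos: [0.6213, -0.0301, 0.0577]
orientation: [-0.0, 0.996, 0.094, -0.001]
wrist_force: [0.2, -1.0, 0.0]
finger_gap: 0.0425
grip_force: 41.0
t 4.5 tcp [ 0.6213 -0.0301  0.0577] shift mm [ 1.  -1.7  5.2] turn -0.18 gap 0.0425 F [ 0.2 -1.   0. ]
clock: 4.92
tcp_pos: [0.623, -0.0288, 0.0547]
orientation: [0.0, 0.995, 0.095, 0.0]
wrist_force: [0.3, 0.5, -0.9]
finger_gap: 0.0426
grip_force: 41.0
t 4.92 tcp [ 0.623  -0.0288  0.0547] shift mm [-1.  -0.8  2.2] turn -0.04 gap 0.0426 F [ 0.3  0.5 -0.9]
```

```bash
python3 -m jog '[[0.6,0,0,0.002,0],[0.6,0,0,0.001,0],[0.6,0,0,0,0],[0.6,0,0,0,0]]'
python3 d.py -.022 -.042 .0525 r
python3 -m jog '[[0.6,0,0,0.002,0],[0.6,0,0,0,0],[0.6,0,0,0,0]]'
python3 d.py -.022 -.042 .0525 r
```

```text
clock: 5.25
tcp_pos: [0.6231, -0.0288, 0.0518]
orientation: [0.0, 0.995, 0.095, 0.0]
wrist_force: [-0.6, -0.1, 2.7]
finger_gap: 0.0424
grip_force: 41.4
t 5.25 tcp [ 0.6231 -0.0288  0.0518] shift mm [-1.1 -0.7 -0.7] turn -0.03 gap 0.0424 F [-0.6 -0.1  2.7]
clock: 5.5
tcp_pos: [0.623, -0.0289, 0.0511]
orientation: [0.0, 0.995, 0.095, 0.001]
wrist_force: [-3.9, 0.5, 12.2]
finger_gap: 0.0426
grip_force: 42.4
t 5.5 tcp [ 0.623  -0.0289  0.0511] shift mm [-0.9 -0.8 -1.4] turn -0.04 gap 0.0426 F [-3.9  0.5 12.2]
```

```bash
python3 -m jog '[[0.6,0,0,-0.0015,0],[-0.1,0,0,0,0],[-0.2,0,0,0,0],[-0.25,0,0,0,0],[-0.25,0,0,0,0]]'
python3 -m jog '[[-0.25,0,0,-0.02,0],[-0.25,0,0,-0.03,0],[-0.25,0,0,-0.03,0],[-0.25,-0.03,0,-0.02,0],[-0.25,-0.03,0,0,0]]'
python3 - <<'E'
from h import *
c=env.read_camera("wrist")
cv2.imwrite("pics/w2.png",c["img"][:,:,::-1])
E
python3 d.py .443 .002 .15
```

```text
clock: 5.92
tcp_pos: [0.6224, -0.0288, 0.0502]
orientation: [-0.0, 0.995, 0.095, -0.0]
wrist_force: [-0.7, -0.8, 0.0]
finger_gap: 0.0536
grip_force: 0.0
clock: 6.33
tcp_pos: [0.5672, -0.0408, 0.1551]
orientation: [0.001, 0.995, 0.096, 0.004]
wrist_force: [0.7, 0.2, -0.1]
finger_gap: 0.0535
grip_force: 0.0
t 6.38 tcp [ 0.5579 -0.0404  0.1518] shift mm [-104.8  -63.4    2.3] turn -0.05 gap 0.0534 F [-7.8 -0.3 -1.6]
```

View pics/w2.png

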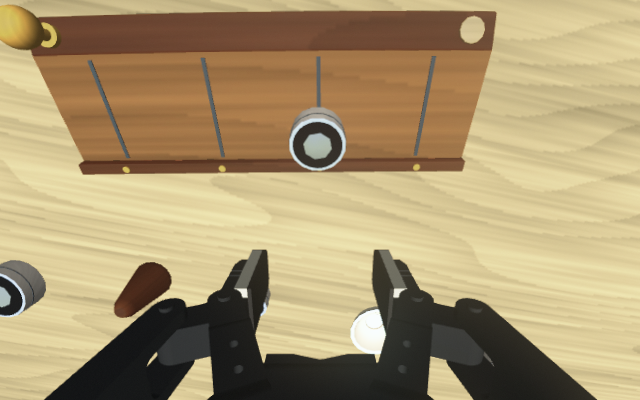

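Jar 3 stands at (317,145), with its line at column 318 and its low side against the cleat. Jar 1 is next.

```bash
cat > w.py <<'E'
# wrist look: find jar top near world x,y ; print shift to centre it
import sys; from h import *
x,y=map(float,sys.argv[1:3]); z=float(sys.argv[3]) if len(sys.argv)>3 else .026
c=env.read_camera("wrist"); u=proj(c,[[x,y,z]])[0]; hsv=cv2.cvtColor(c["img"],cv2.COLOR_RGB2HSV)
# stone: compact low-saturation bright blob nearest u, enclosed by the black pad
dark=((hsv[...,2]<75)).astype(np.uint8)
cs,h=cv2.findContours(dark,cv2.RETR_CCOMP,cv2.CHAIN_APPROX_NONE)
best=[]
for k,q in enumerate(cs):
    if h[0][k][3]>=0 and cv2.contourArea(q)>20:
        e=cv2.minEnclosingCircle(q); m=cv2.moments(q); o=np.array([m["m10"],m["m01"]])/m["m00"]
        w=plane(c,[o],z)[0]; best.append((np.linalg.norm(o-u),o.round(1),w.round(4),round(e[1],1)))
best.sort(key=lambda b:b[0]); print("pred px",u.round(1)); [print(b) for b in best[:2]]
E
python3 -m jog '[[-0.25,-0.035,-0.021,0,0],[-0.25,-0.035,-0.021,0,0],[-0.25,-0.035,-0.021,0,0],[-0.25,0,0,0.005,0],[-0.25,0,0,0.005,0]]'
python3 -m jog '[[-0.25,0,0,0,0]]'
python3 w.py .4443 .0018
python3 d.py .4443 .0018 .018
```

```text
clock: 6.8
tcp_pos: [0.4465, 0.0027, 0.1404]
orientation: [-0.0, 0.995, 0.096, -0.001]
wrist_force: [1.4, 0.2, 0.1]
finger_gap: 0.0533
grip_force: 0.0
clock: 6.88
tcp_pos: [0.4489, 0.0019, 0.1401]
orientation: [0.0, 0.995, 0.095, 0.0]
wrist_force: [0.2, -0.1, 0.2]
finger_gap: 0.0533
grip_force: 0.0
pred px [319.4 206.5]
(np.float64(2.7171989766422837), array([318.9, 209.2]), array([0.4419, 0.0018, 0.026 ]), 8.1)
(np.float64(225.80269732903295), array([152.1, 358.2]), array([0.2511, 0.1389, 0.026 ]), 8.7)
t 6.93 tcp [0.4497 0.0016 0.1406] shift mm [ -5.4  -1.3 122.6] turn -0.04 gap 0.0534 F [ 0.9 -0.7 -0.4]
```

```bash
python3 -m jog '[[-0.25,-0.007,-0.001,0.035,0],[-0.25,0,0,0.035,0],[-0.25,0,0,0.03,0],[-0.25,0,0,0.015,0],[-0.25,0,0,0.005,0]]'
python3 -m jog '[[-0.25,0,0,0,0],[-0.25,0,0,0,0],[0.9,0,0,0,0],[0.9,0,0,0,0],[0.9,0,0,0,0]]' 40
python3 -m jog '[[0.9,0,0,0,0],[0.9,0,0,0,0]]'
python3 d.py .4425 .0018 .018
python3 -m jog '[[0.9,0,0,-0.03,0],[0.9,0,0,-0.03,0],[0.9,0,0,-0.03,0],[0.9,0,0,0,0]]'
python3 d.py -.032 .126 .11 r
```

```text
clock: 7.35
tcp_pos: [0.4411, 0.0013, 0.018]
orientation: [-0.001, 0.995, 0.095, -0.002]
wrist_force: [-0.6, 0.9, 0.8]
finger_gap: 0.0535
grip_force: 0.0
clock: 7.77
tcp_pos: [0.4432, 0.0012, 0.0222]
orientation: [0.001, 0.995, 0.095, 0.001]
wrist_force: [-0.5, -0.3, 5.0]
finger_gap: 0.022
grip_force: 38.9
clock: 7.93
tcp_pos: [0.4432, 0.0012, 0.0222]
orientation: [0.001, 0.995, 0.095, 0.002]
wrist_force: [-0.1, 0.4, 6.3]
finger_gap: 0.0221
grip_force: 39.0
t 7.93 tcp [0.4432 0.0012 0.0222] shift mm [-0.6 -0.7  4.2] turn -0.04 gap 0.0221 F [-0.1  0.4  6.3]
clock: 8.27
tcp_pos: [0.4454, 0.0009, 0.1164]
orientation: [0.001, 0.995, 0.095, 0.005]
wrist_force: [0.6, -1.0, -0.7]
finger_gap: 0.0225
grip_force: 39.3
t 8.27 tcp [0.4454 0.0009 0.1164] shift mm [ 157.6 -105.9    7.5] turn -0.03 gap 0.0225 F [ 0.6 -1.  -0.7]
```

```bash
python3 -m jog '[[0.9,0.0315,-0.0212,0.001,0],[0.9,0.0315,-0.0212,0.001,0],[0.9,0.0315,-0.0212,0.001,0],[0.9,0.0315,-0.0212,0.001,0],[0.9,0.0315,-0.0212,0.001,0]]'
python3 -m jog '[[0.9,0,0,0,0],[0.9,0,0,0,0],[0.9,0,0,0,0]]'
python3 d.py -.032 .126 .0505 r
python3 - <<'E'
from h import *
p=np.load("rack.npy"); ca,sa=np.cos(p[2]),np.sin(p[2])
c=env.read_camera("wrist"); im=c["img"].copy()
s=env.get_state()["tcp_pos"]
L=np.array([(.036,.126,.047),(-.045,.126,.02),(-.045,.042,.02)])
for q in proj(c,np.r_[np.c_[L[:,0]*ca-L[:,1]*sa+p[0],L[:,0]*sa+L[:,1]*ca+p[1],L[:,2]],[s+[0,0,.004]]]): cv2.circle(im,tuple(int(v) for v in q+.5),3,(0,255,0),1)
cv2.imwrite("pics/w3.png",im[:,:,::-1])
E
```

```text
clock: 8.68
tcp_pos: [0.5774, 0.1368, 0.1059]
orientation: [0.0, 0.995, 0.095, 0.0]
wrist_force: [-0.3, -0.4, 0.0]
finger_gap: 0.0221
grip_force: 39.4
clock: 8.93
tcp_pos: [0.5755, 0.1354, 0.1052]
orientation: [0.0, 0.995, 0.095, -0.001]
wrist_force: [-0.6, -0.5, -0.5]
finger_gap: 0.0227
grip_force: 39.4
t 8.93 tcp [0.5755 0.1354 0.1052] shift mm [ 4.6  1.5 54.7] turn -0.0 gap 0.0227 F [-0.6 -0.5 -0.5]
```

View pics/w3.png

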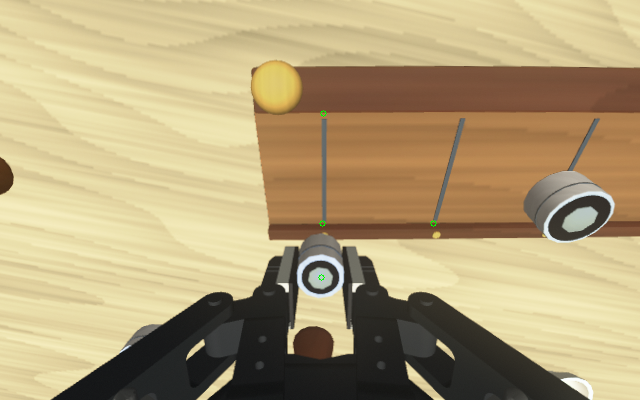

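Line 1 is at column 323, the jar is at (321,277) where predicted, and jar 3 lies flat at (580,210). Next I'll lower jar 1.

```bash
python3 -m jog '[[0.9,0.0046,0.0013,0.015,0],[0.9,0,0,0.015,0],[0.9,0,0,0.012,0],[0.9,0,0,0.006,0],[0.9,0,0,0.002,0]]'
python3 -m jog '[[0.9,0,0,0.002,0],[0.9,0,0,0,0],[0.9,0,0,0,0]]'
python3 d.py -.032 .126 .0505 r
python3 -m jog '[[0.9,0,0,0.002,0],[0.9,0,0,0,0],[0.9,0,0,0,0]]'
python3 d.py -.032 .126 .0505 r
```

```text
clock: 9.4
tcp_pos: [0.5795, 0.1339, 0.055]
orientation: [0.0, 0.996, 0.094, -0.001]
wrist_force: [-0.4, -0.0, -0.1]
finger_gap: 0.0219
grip_force: 39.4
clock: 9.65
tcp_pos: [0.5815, 0.1348, 0.0546]
orientation: [0.0, 0.995, 0.095, 0.001]
wrist_force: [0.5, -0.7, -0.8]
finger_gap: 0.0221
grip_force: 39.4
t 9.65 tcp [0.5815 0.1348 0.0546] shift mm [-1.3 -0.2  4.1] turn -0.06 gap 0.0221 F [ 0.5 -0.7 -0.8]
clock: 9.9
tcp_pos: [0.5812, 0.135, 0.052]
orientation: [0.0, 0.995, 0.095, 0.0]
wrist_force: [0.9, -1.4, 0.0]
finger_gap: 0.0225
grip_force: 39.4
t 9.9 tcp [0.5812 0.135  0.052 ] shift mm [-1.1  0.1  1.5] turn -0.04 gap 0.0225 F [ 0.9 -1.4  0. ]
```

Lower to contact, then release and retreat toward jar 2.

```bash
python3 -m jog '[[0.9,-0.001,0,0.002,0],[0.9,0,0,0.001,0],[0.9,0,0,0,0],[0.9,0,0,0,0]]'
python3 d.py -.032 .126 .0505 r
```

```text
clock: 10.23
tcp_pos: [0.5806, 0.1349, 0.0496]
orientation: [0.0, 0.995, 0.095, 0.001]
wrist_force: [-0.4, -0.1, 5.1]
finger_gap: 0.0224
grip_force: 40.0
t 10.23 tcp [0.5806 0.1349 0.0496] shift mm [-0.4  0.  -0.9] turn -0.03 gap 0.0224 F [-0.4 -0.1  5.1]
```

```bash
python3 -m jog '[[0.45,0,0,-0.001,0],[0.3,0,0,0,0],[0.2,0,0,0,0],[0.2,0,0,0,0],[0.2,0,0,0,0]]'
python3 -m jog '[[0.2,0,0,-0.02,0],[0.2,0,0,-0.03,0],[0.2,0,0,-0.03,0],[0.2,-0.02,0,-0.02,0],[0.2,-0.02,0.01,0,0]]'
python3 -m jog '[[0,-0.01,0.02,0,0],[0,0,0,0,0]]'
python3 - <<'E'
from h import *
c=env.read_camera("wrist")
cv2.imwrite("pics/w4.png",c["img"][:,:,::-1])
E
python3 d.py .398 -.279 .14
```

```text
clock: 10.65
tcp_pos: [0.58, 0.1348, 0.0495]
orientation: [0.0, 0.995, 0.095, -0.0]
wrist_force: [-0.4, -0.5, -0.1]
finger_gap: 0.0346
grip_force: 0.0
clock: 11.07
tcp_pos: [0.5457, 0.1186, 0.1545]
orientation: [-0.0, 0.995, 0.096, 0.004]
wrist_force: [0.0, -0.8, 0.8]
finger_gap: 0.0344
grip_force: 0.0
clock: 11.23
tcp_pos: [0.5353, 0.0938, 0.1503]
orientation: [0.001, 0.996, 0.094, -0.0]
wrist_force: [-1.3, -0.0, 0.1]
finger_gap: 0.0431
grip_force: 0.0
t 11.28 tcp [0.5361 0.0948 0.1501] shift mm [-205.7  341.3   10.2] turn -0.15 gap 0.0428 F [0.4 0.2 0.5]
```

View pics/w4.png

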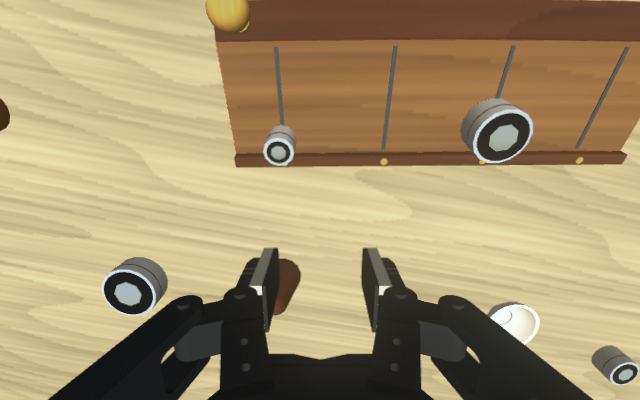

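Jar 1 stands at (279,148) against the cleat on its line. Jar 2 is next.

```bash
python3 -m jog '[[-0.4,-0.0206,0.0341,0.001,0],[-0.4,-0.0206,0.0341,0.001,0],[-0.4,-0.0206,0.0341,0.001,0],[-0.4,-0.0206,0.0341,0.001,0],[-0.4,-0.0206,0.0341,0.001,0]]'
python3 -m jog '[[-0.4,-0.0206,0.0341,0.001,0],[-0.4,-0.0206,0.0341,0.001,0],[-0.4,-0.0206,0.0341,0.001,0],[-0.4,-0.0206,0.0341,0.001,0],[-0.4,-0.0206,0.0341,0.001,0]]'
python3 -m jog '[[-0.4,0,0,0,-0.15],[-0.4,0,0,0,0],[-0.4,0,0,0,0]]'
python3 w.py .398 -.279
python3 d.py .398 -.279 .018
```

```text
clock: 11.7
tcp_pos: [0.4676, -0.0921, 0.1446]
orientation: [-0.0, 0.995, 0.096, 0.0]
wrist_force: [0.4, -0.6, -0.5]
finger_gap: 0.0601
grip_force: 0.0
clock: 12.12
tcp_pos: [0.3987, -0.2796, 0.1397]
orientation: [0.0, 0.995, 0.095, 0.0]
wrist_force: [0.2, -0.3, 0.1]
finger_gap: 0.0597
grip_force: 0.0
clock: 12.37
tcp_pos: [0.3991, -0.2776, 0.1394]
orientation: [-0.001, 0.995, 0.096, -0.0]
wrist_force: [-0.2, -0.2, -0.5]
finger_gap: 0.0595
grip_force: 0.0
pred px [321.9 203.2]
(np.float64(0.71682276754416), array([321.7, 203.8]), array([ 0.3974, -0.279 ,  0.026 ]), 11.1)
(np.float64(236.55297976456777), array([497.8, 361.3]), array([ 0.2659, -0.4887,  0.026 ]), 6.3)
t 12.42 tcp [ 0.3993 -0.277   0.1395] shift mm [ -1.6   1.9 121.5] turn 0.15 gap 0.0595 F [-1.2 -0.2  0.9]
```

```bash
python3 -m jog '[[-0.4,-0.0016,0.0015,0.035,0.1],[-0.4,0,0,0.035,0],[-0.4,0,0,0.03,0],[-0.4,0,0,0.015,0],[-0.4,0,0,0.006,0]]'
python3 -m jog '[[-0.4,0,0,0,0],[-0.4,0,0,0,0],[0.75,0,0,0,0],[0.75,0,0,0,0],[0.75,0,0,0,0]]' 40
python3 -m jog '[[0.75,0,0,0,0],[0.75,0,0,0,0]]'
python3 d.py .398 -.279 .018
python3 -m jog '[[0.75,0,0,-0.03,0],[0.75,0,0,-0.03,0],[0.75,0,0,-0.03,0],[0.75,0,0,-0.01,0],[0.75,0,0,0,0]]'
python3 d.py -.027 .042 .115 r
```

```text
clock: 12.83
tcp_pos: [0.3968, -0.2763, 0.0161]
orientation: [-0.002, 0.995, 0.097, -0.002]
wrist_force: [0.4, 0.9, -0.4]
finger_gap: 0.0595
grip_force: 0.0
clock: 13.25
tcp_pos: [0.3989, -0.2805, 0.0205]
orientation: [0.001, 0.995, 0.096, 0.001]
wrist_force: [-0.6, 0.7, 4.2]
finger_gap: 0.0323
grip_force: 39.3
clock: 13.42
tcp_pos: [0.3989, -0.2805, 0.0205]
orientation: [0.001, 0.995, 0.096, 0.001]
wrist_force: [1.1, 1.0, 5.3]
finger_gap: 0.0322
grip_force: 39.3
t 13.42 tcp [ 0.3989 -0.2805  0.0205] shift mm [-0.6 -1.6  2.5] turn 0.02 gap 0.0322 F [1.1 1.  5.3]
clock: 13.83
tcp_pos: [0.3996, -0.2817, 0.1224]
orientation: [0.003, 0.995, 0.095, 0.002]
wrist_force: [-0.1, -1.2, -0.7]
finger_gap: 0.0323
grip_force: 40.0
t 13.83 tcp [ 0.3996 -0.2817  0.1224] shift mm [ 261.4 -290.6    6.7] turn 0.0 gap 0.0323 F [-0.1 -1.2 -0.7]
```

```bash
python3 -m jog '[[0.75,0.0261,-0.0291,0,0],[0.75,0.0261,-0.0291,0,0],[0.75,0.0261,-0.0291,0,0],[0.75,0.0261,-0.0291,0,0],[0.75,0.0261,-0.0291,0,0]]'
python3 -m jog '[[0.75,0.0261,-0.0291,0,0],[0.75,0.0261,-0.0291,0,0],[0.75,0.0261,-0.0291,0,0],[0.75,0.0261,-0.0291,0,0],[0.75,0.0261,-0.0291,0,0]]'
python3 -m jog '[[0.75,0,0,0,0],[0.75,0,0,0,0],[0.75,0,0,0,0]]'
python3 d.py -.027 .042 .0521 r
python3 -c "
from h import *
s=env.get_state()['tcp_pos'];import subprocess
subprocess.run(['python3','w.py',str(s[0]),str(s[1]),str(s[2]+.0055)])"
```

```text
clock: 14.25
tcp_pos: [0.4979, -0.1103, 0.1174]
orientation: [-0.0, 0.995, 0.095, -0.001]
wrist_force: [1.8, 0.4, -1.2]
finger_gap: 0.0327
grip_force: 40.0
clock: 14.67
tcp_pos: [0.5984, 0.0574, 0.117]
orientation: [-0.0, 0.995, 0.096, -0.001]
wrist_force: [1.0, -0.8, 0.3]
finger_gap: 0.0322
grip_force: 40.0
clock: 14.92
tcp_pos: [0.5974, 0.0557, 0.1171]
orientation: [0.0, 0.995, 0.096, -0.002]
wrist_force: [0.8, -0.4, -0.1]
finger_gap: 0.0325
grip_force: 40.1
t 14.92 tcp [0.5974 0.0557 0.1171] shift mm [ 3.3  3.1 65. ] turn 0.05 gap 0.0325 F [ 0.8 -0.4 -0.1]
pred px [320.3 277.4]
(np.float64(2.432635800798898), array([320. , 279.8]), array([0.5961, 0.0556, 0.1226]), 19.2)
(np.float64(68.54724723753496), array([386.7, 294.5]), array([0.5942, 0.0226, 0.1226]), 4.6)
```

```bash
python3 -m jog '[[0.75,0.0033,0.0025,0.02,0],[0.75,0,0,0.018,0],[0.75,0,0,0.014,0],[0.75,0,0,0.006,0],[0.75,0,0,0.002,0]]'
python3 -m jog '[[0.75,0,0,0.002,0],[0.75,0,0,0,0],[0.75,0,0,0,0]]'
python3 d.py -.027 .042 .0521 r
```

```text
clock: 15.38
tcp_pos: [0.6006, 0.0524, 0.0573]
orientation: [-0.0, 0.996, 0.094, -0.002]
wrist_force: [-0.3, -0.1, -0.3]
finger_gap: 0.0324
grip_force: 40.1
clock: 15.63
tcp_pos: [0.6029, 0.0534, 0.0577]
orientation: [0.0, 0.995, 0.095, 0.001]
wrist_force: [0.1, -0.2, -1.0]
finger_gap: 0.0323
grip_force: 40.1
t 15.63 tcp [0.6029 0.0534 0.0577] shift mm [-1.9 -0.2  5.6] turn -0.02 gap 0.0323 F [ 0.1 -0.2 -1. ]
```

```bash
python3 -m jog '[[0.75,-0.0016,0,0.003,0],[0.75,0,0,0.002,0],[0.75,0,0,0.0015,0],[0.75,0,0,0,0],[0.75,0,0,0,0]]'
python3 d.py -.027 .042 .0521 r
```

```text
clock: 16.05
tcp_pos: [0.6009, 0.0535, 0.0509]
orientation: [0.0, 0.995, 0.096, 0.0]
wrist_force: [-1.7, -0.3, 4.0]
finger_gap: 0.0325
grip_force: 40.6
t 16.05 tcp [0.6009 0.0535 0.0509] shift mm [ 0.1  0.2 -1.2] turn 0.01 gap 0.0325 F [-1.7 -0.3  4. ]
```

```bash
python3 -m jog '[[0.3,0,0,-0.001,0],[0.1,0,0,0,0],[-0.03,0,0,0,0],[-0.03,0,0,0,0],[-0.03,0,0,0,0]]'
python3 -m jog '[[-0.03,0,0,-0.02,0],[-0.03,0,0,-0.03,0],[-0.03,0,0,-0.03,0],[-0.03,-0.02,0,-0.02,0],[-0.03,-0.02,-0.01,0,0]]'
python3 -m jog '[[-0.5,-0.02,-0.02,0,0],[-0.8,0,0,0,0]]'
python3 d.py .405 .2597 .14
```

```text
clock: 16.47
tcp_pos: [0.6007, 0.0535, 0.0511]
orientation: [0.0, 0.995, 0.096, -0.0]
wrist_force: [0.3, 0.5, 0.2]
finger_gap: 0.044
grip_force: 0.0
clock: 16.88
tcp_pos: [0.5633, 0.0544, 0.1561]
orientation: [0.001, 0.995, 0.095, 0.005]
wrist_force: [0.3, -0.1, 0.2]
finger_gap: 0.0437
grip_force: 0.0
clock: 17.05
tcp_pos: [0.5317, 0.0732, 0.1514]
orientation: [-0.001, 0.995, 0.096, -0.002]
wrist_force: [-1.4, 1.1, -0.4]
finger_gap: 0.0667
grip_force: 0.0
t 17.05 tcp [0.5317 0.0732 0.1514] shift mm [ -88.6 -207.3   12.1] turn 0.09 gap 0.0667 F [-1.4  1.1 -0.4]
```

```bash
python3 -m jog '[[-0.9,-0.0148,-0.0345,0.002,0],[-0.9,-0.0148,-0.0345,0.002,0],[-0.9,-0.0148,-0.0345,0.002,0],[-0.9,-0.0148,-0.0345,0.002,0],[-0.9,-0.0148,-0.0345,0.002,0]]'
python3 -m jog '[[-0.9,-0.0148,-0.0345,0.002,0],[-0.9,0,0,0,0],[-0.9,0,0,0,0],[-0.9,0,0,0,0]]'
python3 w.py .4055 .2597
python3 d.py .4055 .2597 .016
```

```text
clock: 17.47
tcp_pos: [0.4362, 0.1961, 0.1414]
orientation: [-0.013, 0.993, 0.119, -0.002]
wrist_force: [0.2, -0.3, -0.6]
finger_gap: 0.0812
grip_force: 0.0
clock: 17.8
tcp_pos: [0.4209, 0.2059, 0.1408]
orientation: [-0.02, 0.991, 0.129, -0.002]
wrist_force: [0.0, -0.7, 0.6]
finger_gap: 0.0812
grip_force: 0.0
pred px [260.2 201.7]
(np.float64(2.1998470311682508), array([258.5, 203.1]), array([0.4039, 0.2609, 0.026 ]), 16.7)
(np.float64(294.1386915255777), array([495.6,  25.3]), array([0.5796, 0.1242, 0.026 ]), 11.8)
t 17.85 tcp [0.4211 0.2057 0.1408] shift mm [ -1.4 -51.1 126.9] turn 3.86 gap 0.0815 F [0.  0.3 1.2]
```

```bash
python3 -c "
from h import *
s=env.get_state();print(s['joint_pos'].round(3),s['orientation'].round(4))"
```

```text
[ 0.258  0.164 -0.407  0.999  0.04   3.141] [-0.0201  0.9914  0.1289 -0.0022]
```

```bash
python3 -m jog '[[-0.9,0,0,0,-7],[-0.9,0,0,0,-7],[-0.9,0,0,0,-7],[-0.9,0,0,0,-7],[-0.9,0,0,0,0]]'
cat >> d.py <<'E'
print("tool z",M[:,2].round(4),"j",s["joint_pos"].round(3))
E
python3 -m jog '[[-0.9,0,0,0,0],[-0.9,0,0,0,0]]'
python3 d.py .4045 .2602 .016
```

```text
clock: 18.27
tcp_pos: [0.4211, 0.2054, 0.1406]
orientation: [-0.02, 0.93, 0.366, 0.002]
wrist_force: [-0.3, -0.4, -1.3]
finger_gap: 0.0812
grip_force: 0.0
clock: 18.43
tcp_pos: [0.4204, 0.2057, 0.1405]
orientation: [-0.02, 0.931, 0.364, 0.002]
wrist_force: [-0.5, -0.6, 0.8]
finger_gap: 0.0813
grip_force: 0.0
t 18.43 tcp [0.4204 0.2057 0.1405] shift mm [ 22.9 -46.4 126.7] turn 31.67 gap 0.0813 F [-0.5 -0.6  0.8]
tool z [-0.0107  0.0393 -0.9992] j [ 0.258  0.164 -0.408  0.999  0.041  2.655]
```

```bash
python3 -m jog '[[-0.9,0.0115,-0.0232,0,0],[-0.9,0.0115,-0.0232,0,0],[-0.9,0,0,0.03,0],[-0.9,0,0,0.03,0],[-0.9,0,0,0,0]]'
python3 -m jog '[[-0.9,0,0,0,0],[-0.9,0,0,0,0]]'
python3 d.py .4045 .2602 .018
```

```text
clock: 18.85
tcp_pos: [0.4011, 0.257, 0.0784]
orientation: [-0.02, 0.931, 0.365, -0.002]
wrist_force: [-0.8, -0.4, 0.6]
finger_gap: 0.0816
grip_force: 0.0
clock: 19.02
tcp_pos: [0.4051, 0.2579, 0.0837]
orientation: [-0.02, 0.931, 0.365, 0.002]
wrist_force: [0.2, 0.1, 0.2]
finger_gap: 0.0808
grip_force: 0.0
t 19.02 tcp [0.4051 0.2579 0.0837] shift mm [-0.1  0.3 65.7] turn 31.82 gap 0.0808 F [0.2 0.1 0.2]
tool z [-0.0104  0.0394 -0.9992] j [ 0.375  0.238 -0.47   0.858  0.041  2.77 ]
```

```bash
python3 -m jog '[[-0.9,0,0,0.03,0],[-0.9,0,0,0.022,0],[-0.9,0,0,0.01,0],[-0.9,0,0,0.003,0],[-0.9,0,0,0,0]]'
python3 -m jog '[[-0.9,0,0,0,0],[-0.9,0,0,0,0],[0.3,0,0,0,0],[0.3,0,0,0,0],[0.3,0,0,0,0]]' 40
python3 -m jog '[[0.3,0,0,0,0],[0.3,0,0,0,0]]'
python3 d.py .4045 .2602 .018
python3 -m jog '[[0.3,0,0,-0.03,0],[0.3,0,0,-0.03,0],[0.3,0,0,-0.03,0],[0.3,0,0,-0.01,0],[0.3,0,0,0,0]]'
python3 d.py -.017 -.126 .125 r
```

```text
clock: 19.43
tcp_pos: [0.4045, 0.2605, 0.0185]
orientation: [-0.02, 0.931, 0.365, 0.003]
wrist_force: [-0.1, 0.2, 0.5]
finger_gap: 0.0808
grip_force: 0.0
clock: 19.85
tcp_pos: [0.4044, 0.2606, 0.0189]
orientation: [-0.02, 0.931, 0.365, 0.003]
wrist_force: [-0.7, -1.5, 5.1]
finger_gap: 0.0526
grip_force: 40.8
clock: 20.02
tcp_pos: [0.4044, 0.2607, 0.0189]
orientation: [-0.02, 0.931, 0.365, 0.003]
wrist_force: [-0.2, -1.2, 8.3]
finger_gap: 0.0524
grip_force: 40.7
t 20.02 tcp [0.4044 0.2607 0.0189] shift mm [-0.3  0.4  0.9] turn 31.89 gap 0.0524 F [-0.2 -1.2  8.3]
tool z [-0.0092  0.0396 -0.9992] j [ 0.381  0.32  -0.55   0.695  0.04   2.774]
clock: 20.43
tcp_pos: [0.4069, 0.2574, 0.1205]
orientation: [-0.02, 0.931, 0.365, 0.005]
wrist_force: [0.3, 0.7, -0.8]
finger_gap: 0.0524
grip_force: 43.2
t 20.43 tcp [0.4069 0.2574 0.1205] shift mm [-76.6 429.1 -20.9] turn 31.9 gap 0.0524 F [ 0.3  0.7 -0.8]
tool z [-0.0053  0.0415 -0.9991] j [ 0.372  0.198 -0.419  0.944  0.041  2.766]
```

```bash
python3 -m jog '[[0.3,-0.007,0.039,-0.0019,0],[0.3,-0.007,0.039,-0.0019,0],[0.3,-0.007,0.039,-0.0019,0],[0.3,-0.007,0.039,-0.0019,0],[0.3,-0.007,0.039,-0.0019,0]]'
python3 -m jog '[[0.3,-0.007,0.039,-0.0019,0],[0.3,-0.007,0.039,-0.0019,0],[0.3,-0.007,0.039,-0.0019,0],[0.3,-0.007,0.039,-0.0019,0],[0.3,-0.007,0.039,-0.0019,0]]'
python3 -m jog '[[0.3,-0.007,0.039,-0.0019,0],[0.3,0,0,0,6.4],[0.3,0,0,0,6.4],[0.3,0,0,0,6.4],[0.3,0,0,0,6.4]]'
python3 -m jog '[[0.3,0,0,0,6.3],[0.3,0,0,0,0],[0.3,0,0,0,0]]'
python3 d.py -.017 -.126 .0571 r
python3 - <<'E'
from h import *
p=np.load("rack.npy"); ca,sa=np.cos(p[2]),np.sin(p[2])
c=env.read_camera("wrist"); im=c["img"].copy()
s=env.get_state()["tcp_pos"]
L=np.array([(.036,-.126,.047),(-.045,-.126,.02),(-.045,-.042,.02)])
for q in proj(c,np.r_[np.c_[L[:,0]*ca-L[:,1]*sa+p[0],L[:,0]*sa+L[:,1]*ca+p[1],L[:,2]],[s+[0,0,.007]]]): cv2.circle(im,tuple(int(v) for v in q+.5),3,(0,255,0),1)
cv2.imwrite("pics/w5.png",im[:,:,::-1])
E
```

```text
clock: 20.85
tcp_pos: [0.5114, 0.0881, 0.1175]
orientation: [-0.021, 0.931, 0.366, 0.001]
wrist_force: [0.5, 0.5, -0.6]
finger_gap: 0.0527
grip_force: 43.2
clock: 21.27
tcp_pos: [0.6186, -0.0789, 0.1186]
orientation: [-0.021, 0.931, 0.365, 0.001]
wrist_force: [0.9, 0.5, -0.9]
finger_gap: 0.0523
grip_force: 43.2
clock: 21.68
tcp_pos: [0.6393, -0.1109, 0.1184]
orientation: [-0.021, 0.989, 0.147, -0.004]
wrist_force: [-0.9, 0.2, -0.6]
finger_gap: 0.0524
grip_force: 43.3
clock: 21.93
tcp_pos: [0.6395, -0.1104, 0.1195]
orientation: [-0.021, 0.995, 0.097, -0.005]
wrist_force: [0.1, -0.6, -1.1]
finger_gap: 0.0524
grip_force: 43.3
t 21.93 tcp [ 0.6395 -0.1104  0.1195] shift mm [ 3.7  2.7 62.3] turn 0.19 gap 0.0524 F [ 0.1 -0.6 -1.1]
tool z [-0.0137  0.0402 -0.9991] j [-0.31   0.53   0.07   1.137  0.034  2.637]
```

View pics/w5.png

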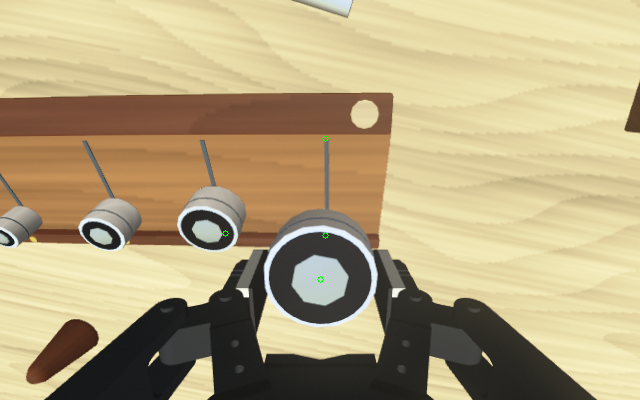

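The overlay fits line 4 at column 326, and jar 4 is centred in the jaws at (320,279). I'll lower it.

```bash
python3 -m jog '[[0.3,0.0035,0.003,0.018,0.2],[0.3,0,0,0.016,0],[0.3,0,0,0.012,0],[0.3,0,0,0.006,0],[0.3,0,0,0.003,0]]'
python3 -m jog '[[0.3,0,0,0.0015,0],[0.3,0,0,0,0],[0.3,0,0,0,0]]'
python3 d.py -.017 -.126 .0571 r
```

```text
clock: 22.4
tcp_pos: [0.6428, -0.1104, 0.0648]
orientation: [-0.021, 0.995, 0.095, -0.005]
wrist_force: [-0.4, 0.5, -0.5]
finger_gap: 0.0523
grip_force: 43.3
clock: 22.65
tcp_pos: [0.6443, -0.1109, 0.0658]
orientation: [-0.02, 0.995, 0.094, -0.003]
wrist_force: [0.1, -0.1, -1.2]
finger_gap: 0.0522
grip_force: 43.3
t 22.65 tcp [ 0.6443 -0.1109  0.0658] shift mm [-1.3 -1.1  8.7] turn -0.16 gap 0.0522 F [ 0.1 -0.1 -1.2]
tool z [-0.0096  0.0389 -0.9992] j [-0.308  0.574  0.006  1.024  0.034  2.644]
```

```bash
python3 -m jog '[[0.3,-0.0013,-0.0005,0.004,-0.2],[0.3,0,0,0.003,0],[0.3,0,0,0,0],[0.3,0,0,0,0]]'
python3 d.py -.017 -.126 .0571 r
python3 -m jog '[[0.3,0,0,0.0015,0],[0.3,0,0,0.0005,0],[0.3,0,0,0,0],[0.3,0,0,0,0]]'
python3 d.py -.017 -.126 .0571 r
```

```text
clock: 22.98
tcp_pos: [0.6421, -0.1102, 0.0579]
orientation: [-0.02, 0.995, 0.096, -0.004]
wrist_force: [-0.2, 0.2, -1.0]
finger_gap: 0.0524
grip_force: 43.3
t 22.98 tcp [ 0.6421 -0.1102  0.0579] shift mm [ 0.8 -0.2  0.8] turn 0.02 gap 0.0524 F [-0.2  0.2 -1. ]
tool z [-0.0113  0.0395 -0.9992] j [-0.308  0.578 -0.009  1.007  0.034  2.641]
clock: 23.32
tcp_pos: [0.6425, -0.1103, 0.0563]
orientation: [-0.02, 0.995, 0.096, -0.003]
wrist_force: [-1.1, 0.1, 0.2]
finger_gap: 0.0521
grip_force: 43.5
t 23.32 tcp [ 0.6425 -0.1103  0.0563] shift mm [ 0.4 -0.4 -0.8] turn 0.02 gap 0.0521 F [-1.1  0.1  0.2]
tool z [-0.0104  0.0392 -0.9992] j [-0.308  0.579 -0.01   1.003  0.034  2.642]
```

```bash
python3 -m jog '[[0.3,0,0.0006,0.0015,0],[0.3,0,0,0,0],[0.3,0,0,0,0]]'
python3 d.py -.017 -.126 .0571 r
python3 -m jog '[[-0.25,0,0,0,0],[-0.35,0,0,0,0],[-0.5,0,0,0,0],[-0.5,0,0,0,0],[-0.5,0,0,0,0]]'
python3 -m jog '[[-0.5,0,0,-0.02,0],[-0.5,0,0,-0.03,0],[-0.5,0,0,-0.03,0],[-0.5,-0.02,-0.01,-0.03,0],[-0.5,-0.03,-0.02,-0.02,0]]'
python3 -m jog '[[-0.5,-0.03,-0.02,0,0],[-0.5,0,0,0,0],[-0.5,0,0,0,0]]'
python3 - <<'E'
from h import *
c=env.read_camera("wrist")
p=np.load("rack.npy"); ca,sa=np.cos(p[2]),np.sin(p[2]); im=c["img"].copy()
t=.32; top=[]
for y,r in ((.126,.012),(.042,.017),(-.042,.022),(-.126,.027)):
    x=-.045+r*np.cos(t)-.026*np.sin(t); z=.02+r*np.sin(t)+.026*np.cos(t)
    top.append((x*ca-y*sa+p[0],x*sa+y*ca+p[1],z))
for q in proj(c,top): cv2.drawMarker(im,tuple(int(v) for v in q+.5),(255,0,0),0,8,1)
cv2.imwrite("pics/w6.png",im[:,:,::-1])
E
```

```text
clock: 23.57
tcp_pos: [0.6423, -0.1104, 0.0555]
orientation: [-0.02, 0.995, 0.096, -0.003]
wrist_force: [-2.5, 1.8, 7.0]
finger_gap: 0.0523
grip_force: 44.1
t 23.57 tcp [ 0.6423 -0.1104  0.0555] shift mm [ 0.6 -0.6 -1.5] turn 0.03 gap 0.0523 F [-2.5  1.8  7. ]
tool z [-0.0106  0.0398 -0.9992] j [-0.309  0.58  -0.011  1.002  0.035  2.641]
clock: 23.98
tcp_pos: [0.6425, -0.1108, 0.0543]
orientation: [-0.02, 0.995, 0.096, -0.004]
wrist_force: [0.4, -0.4, -0.1]
finger_gap: 0.0642
grip_force: 0.0
clock: 24.4
tcp_pos: [0.5919, -0.0977, 0.188]
orientation: [-0.019, 0.995, 0.095, -0.001]
wrist_force: [0.4, 0.2, 1.2]
finger_gap: 0.0638
grip_force: 0.0
clock: 24.65
tcp_pos: [0.5538, -0.0811, 0.187]
orientation: [-0.02, 0.995, 0.096, -0.004]
wrist_force: [0.1, -0.7, 0.0]
finger_gap: 0.0642
grip_force: 0.0
```

View pics/w6.png

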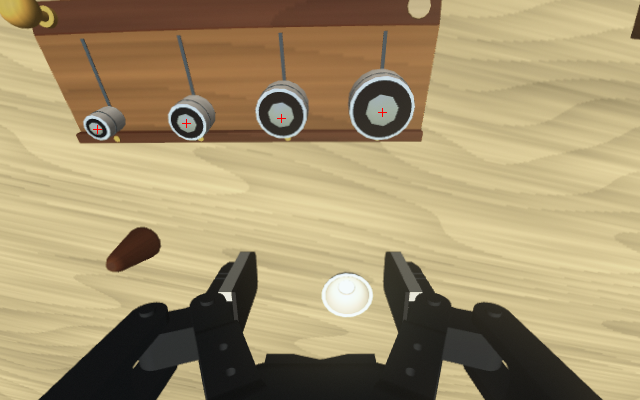

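The markers for fully seated jars lie close to all four stones. Next I'll measure the remaining offsets.

```bash
cat > m.py <<'E'
from h import *
p=np.load("rack.npy"); ca,sa=np.cos(p[2]),np.sin(p[2]); t=.32
for cam in ("wrist",):
  c=env.read_camera(cam); hsv=cv2.cvtColor(c["img"],cv2.COLOR_RGB2HSV)
  cs,h=cv2.findContours((hsv[...,2]<75).astype(np.uint8),cv2.RETR_CCOMP,cv2.CHAIN_APPROX_NONE)
  S=[]
  for k,q in enumerate(cs):
    if h[0][k][3]>=0 and cv2.contourArea(q)>12:
        m=cv2.moments(q); S.append((m["m10"]/m["m00"],m["m01"]/m["m00"]))
  for y,r in ((.126,.012),(.042,.017),(-.042,.022),(-.126,.027)):
    n=np.array([-np.sin(t)*ca,-np.sin(t)*sa,np.cos(t)])
    x=-.045+r*np.cos(t)-.026*np.sin(t); z=.02+r*np.sin(t)+.026*np.cos(t)
    P=np.array([x*ca-y*sa+p[0],x*sa+y*ca+p[1],z]); u=proj(c,[P])[0]
    s=min(S,key=lambda a:np.hypot(*(a-u))); o,d=ray(c,[s]); d=d[0]
    e=o+d*((P-o)@n/(d@n))-P
    print(cam,u.round(1),np.round(s,1),"upslope mm",round(1000*e@[np.cos(t)*ca,np.cos(t)*sa,np.sin(t)],1),"y mm",round(1000*(-sa*e[0]+ca*e[1]),1))
E
python3 m.py
```

```text
wrist [ 96.2 131.2] [ 94.7 130.3] upslope mm 0.8 y mm 1.1
wrist [185.  125.6] [185.2 124.9] upslope mm 0.6 y mm -0.4
wrist [279.9 120. ] [279.2 116.6] upslope mm 3.0 y mm 0.3
wrist [380.  114.5] [380.2 111.9] upslope mm 2.1 y mm 0.0
```

Jars 3 and 4 sit 2–3 mm up from the cleat. I'll nudge them down with closed fingertips held low near the slope, jar 4 first.

```bash
python3 d.py .026 -.126 .11 r
```

```text
t 24.75 tcp [ 0.5565 -0.0822  0.1869] shift mm [122.6  46.5  74.9] turn 0.02 gap 0.0642 F [ 0.9 -0.5  0.7]
tool z [-0.0094  0.0388 -0.9992] j [-0.307  0.325 -0.075  1.192  0.034  2.643]
```

```bash
python3 -m jog '[[1,0.0307,0.0116,0,0],[1,0.0307,0.0116,0,0],[1,0.0307,0.0116,0,0],[1,0.0307,0.0116,0,0],[1,0,0,0.025,0]]' 20
python3 -m jog '[[1,0,0,0.025,0],[1,0,0,0.025,0],[1,0,0,0.01,0],[1,0,0,0,0],[1,0,0,0,0]]'
python3 -m jog '[[1,0,0,0,0],[1,0,0,0,0]]'
python3 d.py .026 -.126 .075 r
```

```text
clock: 25.17
tcp_pos: [0.6964, -0.1067, 0.1633]
orientation: [-0.017, 0.995, 0.095, 0.004]
wrist_force: [1.8, -1.2, 1.2]
finger_gap: 0.0033
grip_force: 0.0
clock: 25.58
tcp_pos: [0.6845, -0.101, 0.0989]
orientation: [-0.02, 0.995, 0.095, -0.004]
wrist_force: [-0.6, 0.7, 0.2]
finger_gap: -0.0004
grip_force: 0.0
clock: 25.75
tcp_pos: [0.6857, -0.1013, 0.1017]
orientation: [-0.019, 0.995, 0.096, -0.002]
wrist_force: [-0.1, -0.3, -0.1]
finger_gap: 0.0001
grip_force: 0.0
t 25.75 tcp [ 0.6857 -0.1013  0.1017] shift mm [-0.7  1.2 26.7] turn 0.01 gap 0.0001 F [-0.1 -0.3 -0.1]
tool z [-0.0073  0.0383 -0.9992] j [-0.277  0.619  0.178  1.147  0.035  2.673]
```

```bash
python3 -m jog '[[1,0,0.001,0.01,0],[1,0,0,0.007,0],[1,0,0,0.003,0],[1,0,0,0,0],[1,0,0,0,0]]'
python3 -m jog '[[1,0,0,0.003,0],[1,0,0,0.002,0],[1,0,0,0,0],[1,0,0,0,0]]'
python3 d.py .026 -.126 .075 r
```

```text
clock: 26.17
tcp_pos: [0.6838, -0.1008, 0.079]
orientation: [-0.02, 0.995, 0.096, -0.004]
wrist_force: [-0.2, -0.2, 0.4]
finger_gap: -0.0002
grip_force: 0.0
clock: 26.5
tcp_pos: [0.6841, -0.1007, 0.0743]
orientation: [-0.02, 0.995, 0.096, -0.004]
wrist_force: [0.4, 0.3, -0.2]
finger_gap: -0.0002
grip_force: 0.0
t 26.5 tcp [ 0.6841 -0.1007  0.0743] shift mm [ 0.8  1.  -0.7] turn 0.02 gap -0.0002 F [ 0.4  0.3 -0.2]
tool z [-0.0111  0.0394 -0.9992] j [-0.277  0.637  0.14   1.095  0.035  2.673]
```

```bash
python3 -m jog '[[1,0,0,0.002,0],[1,0,0,0,0],[1,0,0,0,0]]'
python3 -m jog '[[1,0,0,0.002,0],[1,0,0,0,0],[1,0,0,0,0]]'
python3 -m jog '[[1,0,0,0.002,0],[1,0,0,0,0],[1,0,0,0,0]]'
```

```text
clock: 26.75
tcp_pos: [0.6841, -0.1006, 0.0724]
orientation: [-0.02, 0.995, 0.096, -0.004]
wrist_force: [0.3, 0.1, -0.3]
finger_gap: 0.0003
grip_force: 0.0
clock: 27.0
tcp_pos: [0.684, -0.1006, 0.0703]
orientation: [-0.02, 0.995, 0.096, -0.004]
wrist_force: [-0.0, 0.8, -0.7]
finger_gap: 0.0001
grip_force: 0.0
clock: 27.25
tcp_pos: [0.6839, -0.1005, 0.0682]
orientation: [-0.02, 0.995, 0.096, -0.004]
wrist_force: [-0.6, -0.5, 0.2]
finger_gap: 0.0002
grip_force: 0.0
```

```bash
python3 -m jog '[[1,0,0,0.003,0],[1,0,0,0,0],[1,0,0,0,0]]'
python3 -m jog '[[1,0,0,0.002,0],[1,0,0,0,0],[1,0,0,0,0]]'
python3 -m jog '[[1,0,0,0.002,0],[1,0,0,0,0],[1,0,0,0,0]]'
```

```text
clock: 27.5
tcp_pos: [0.6839, -0.1004, 0.0651]
orientation: [-0.02, 0.995, 0.096, -0.004]
wrist_force: [-0.5, 0.1, 0.2]
finger_gap: 0.0001
grip_force: 0.0
clock: 27.75
tcp_pos: [0.6839, -0.1003, 0.0633]
orientation: [-0.02, 0.995, 0.096, -0.004]
wrist_force: [-0.2, 0.7, 0.3]
finger_gap: 0.0001
grip_force: 0.0
clock: 28.0
tcp_pos: [0.6839, -0.1002, 0.0613]
orientation: [-0.02, 0.995, 0.096, -0.004]
wrist_force: [1.0, -0.2, 0.7]
finger_gap: 0.0003
grip_force: 0.0
```

```bash
python3 -m jog '[[1,0,0.0006,0.0012,0],[1,-0.004,0,0.0013,0],[1,-0.004,0,0.0013,0],[1,0,0,0,0],[1,0,0,0,0]]'
python3 d.py .0135 -.126 .0565 r
python3 -m jog '[[1,-0.0015,0,0.0005,0],[1,0,0,0,0],[1,0,0,0,0]]'
python3 -m jog '[[1,-0.001,0,0.0003,0],[1,0,0,0,0],[1,0,0,0,0]]'
python3 d.py .0135 -.126 .0565 r
python3 m.py
```

```text
clock: 28.42
tcp_pos: [0.6758, -0.1023, 0.0576]
orientation: [-0.02, 0.995, 0.095, -0.004]
wrist_force: [0.1, 0.3, -0.1]
finger_gap: -0.0001
grip_force: 0.0
t 28.42 tcp [ 0.6758 -0.1023  0.0576] shift mm [-3.3  1.1  1.1] turn 0.0 gap -0.0001 F [ 0.1  0.3 -0.1]
tool z [-0.0113  0.0394 -0.9992] j [-0.282  0.635  0.092  1.05   0.035  2.668]
clock: 28.67
tcp_pos: [0.675, -0.1026, 0.0574]
orientation: [-0.02, 0.995, 0.096, -0.003]
wrist_force: [2.1, 0.3, 1.2]
finger_gap: -0.0001
grip_force: 0.3
clock: 28.92
tcp_pos: [0.6747, -0.1027, 0.0573]
orientation: [-0.02, 0.995, 0.096, -0.003]
wrist_force: [3.3, -0.5, 1.7]
finger_gap: 0.0002
grip_force: 1.7
t 28.92 tcp [ 0.6747 -0.1027  0.0573] shift mm [-2.1  0.9  0.8] turn 0.03 gap 0.0002 F [ 3.3 -0.5  1.7]
tool z [-0.009   0.0392 -0.9992] j [-0.284  0.631  0.086  1.045  0.035  2.666]
wrist [-74.5 331.9] [ 41.  335.3] upslope mm 4.5 y mm -83.3
wrist [ 41.6 334.9] [ 41.  335.3] upslope mm -0.5 y mm 0.7
wrist [174.5 336.8] [163.7 329.3] upslope mm 7.3 y mm 3.9
wrist [322.2 337.3] [320.1 337.2] upslope mm 0.1 y mm 1.1
```

```bash
python3 -m jog '[[1,0.006,0,-0.001,0],[1,0.001,0,-0.025,0],[1,0,0,-0.025,0],[1,0,-0.04,0,0],[1,0,-0.04,0,0]]'
python3 -m jog '[[1,-0.006,0,0,0],[1,0,0,0,0],[1,0,0,0,0]]'
python3 d.py .016 -.042 .058 r
python3 m.py
```

```text
clock: 29.38
tcp_pos: [0.6672, -0.0266, 0.1126]
orientation: [-0.019, 0.995, 0.093, -0.002]
wrist_force: [-0.2, 0.1, -0.2]
finger_gap: 0.0001
grip_force: 0.0
clock: 29.63
tcp_pos: [0.6596, -0.0258, 0.1108]
orientation: [-0.02, 0.995, 0.096, -0.004]
wrist_force: [0.3, -0.8, -0.2]
finger_gap: 0.0002
grip_force: 0.0
t 29.63 tcp [ 0.6596 -0.0258  0.1108] shift mm [ 0.8 -2.6 52.9] turn 0.06 gap 0.0002 F [ 0.3 -0.8 -0.2]
tool z [-0.0123  0.0388 -0.9992] j [-0.177  0.551  0.084  1.122  0.036  2.773]
wrist [ 99.6 288.8] [204.6 288.1] upslope mm 5.1 y mm -84.4
wrist [204.2 288.2] [204.6 288.1] upslope mm 0.1 y mm -0.4
wrist [316.9 286.9] [320.1 343.6] upslope mm -77.1 y mm -1.3
wrist [436.3 285. ] [437.3 282.8] upslope mm 2.4 y mm -0.1
```

```bash
python3 -m jog '[[1,0.001,-0.0026,0.02,0],[1,0,0,0.02,0],[1,0,0,0.009,0],[1,0,0,0.003,0],[1,0,0,0,0]]'
python3 -m jog '[[1,0,0,0,0],[1,-0.003,0,0.001,0],[1,-0.003,0,0.001,0],[1,0,0,0,0],[1,0,0,0,0]]'
python3 d.py .006 -.042 .054 r
```

```text
clock: 30.1
tcp_pos: [0.6594, -0.022, 0.0579]
orientation: [-0.02, 0.995, 0.095, -0.005]
wrist_force: [-0.5, 0.5, 1.0]
finger_gap: 0.0002
grip_force: 0.0
clock: 30.52
tcp_pos: [0.6541, -0.0224, 0.0578]
orientation: [-0.02, 0.995, 0.096, -0.003]
wrist_force: [0.5, 0.5, -0.4]
finger_gap: 0.0001
grip_force: 0.0
t 30.52 tcp [ 0.6541 -0.0224  0.0578] shift mm [-4.7 -0.2  3.9] turn 0.02 gap 0.0001 F [ 0.5  0.5 -0.4]
tool z [-0.0103  0.0391 -0.9992] j [-0.173  0.578 -0.007  1.002  0.037  2.777]
```

```bash
python3 -m jog '[[1,-0.001,0,0.002,0],[1,-0.001,0,0.001,0],[1,0,0,0,0],[1,0,0,0,0]]'
python3 -m jog '[[1,-0.0015,0,0.0005,0],[1,0,0,0,0],[1,0,0,0,0]]'
python3 d.py .006 -.042 .054 r
```

```text
clock: 30.85
tcp_pos: [0.652, -0.0225, 0.0541]
orientation: [-0.02, 0.995, 0.096, -0.004]
wrist_force: [0.4, -0.6, -0.2]
finger_gap: -0.0002
grip_force: 0.0
clock: 31.1
tcp_pos: [0.6506, -0.0228, 0.0537]
orientation: [-0.02, 0.995, 0.096, -0.004]
wrist_force: [0.1, 0.2, 0.1]
finger_gap: 0.0004
grip_force: 0.0
t 31.1 tcp [ 0.6506 -0.0228  0.0537] shift mm [-1.2 -0.1 -0.3] turn 0.02 gap 0.0004 F [0.1 0.2 0.1]
tool z [-0.011   0.0393 -0.9992] j [-0.175  0.576 -0.022  0.99   0.037  2.775]
```

```bash
python3 -m jog '[[1,-0.0012,0,0.0003,0],[1,0,0,0,0],[1,0,0,0,0]]'
python3 -m jog '[[1,-0.0012,0,0.0003,0],[1,0,0,0,0],[1,0,0,0,0]]'
python3 d.py .006 -.042 .054 r
```

```text
clock: 31.35
tcp_pos: [0.6496, -0.0231, 0.0535]
orientation: [-0.02, 0.995, 0.096, -0.003]
wrist_force: [0.3, -0.1, -0.2]
finger_gap: 0.0
grip_force: 0.2
clock: 31.6
tcp_pos: [0.6491, -0.0233, 0.0537]
orientation: [-0.02, 0.995, 0.096, -0.003]
wrist_force: [2.4, 0.7, 1.5]
finger_gap: -0.0004
grip_force: 1.4
t 31.6 tcp [ 0.6491 -0.0233  0.0537] shift mm [ 0.4 -0.3 -0.3] turn 0.02 gap -0.0004 F [2.4 0.7 1.5]
tool z [-0.009   0.0393 -0.9992] j [-0.176  0.572 -0.029  0.985  0.037  2.774]
```

```bash
python3 -m jog '[[1,0.006,0,-0.001,0],[1,0.002,0,-0.025,0],[1,0,0,-0.025,0],[1,0,-0.04,0,0],[1,0,-0.04,0,0]]'
python3 -m jog '[[1,-0.006,0,0,0],[1,0,0,0,0],[1,0,0,0,0]]'
python3 d.py .0065 .042 .0553 r
```

```text
clock: 32.02
tcp_pos: [0.6431, 0.0533, 0.1091]
orientation: [-0.02, 0.995, 0.093, -0.002]
wrist_force: [-1.1, -0.6, 0.3]
finger_gap: -0.0003
grip_force: 0.0
clock: 32.27
tcp_pos: [0.6351, 0.0538, 0.1071]
orientation: [-0.02, 0.995, 0.096, -0.004]
wrist_force: [1.1, -1.0, 0.4]
finger_gap: 0.0001
grip_force: 0.0
t 32.27 tcp [0.6351 0.0538 0.1071] shift mm [ 0.2 -3.9 52. ] turn 0.07 gap 0.0001 F [ 1.1 -1.   0.4]
tool z [-0.012   0.0388 -0.9992] j [-5.900e-02  5.070e-01  1.000e-03  1.079e+00  3.800e-02  2.890e+00]
```

```bash
python3 -m jog '[[1,0.001,-0.0036,0.02,0],[1,0,0,0.02,0],[1,0,0,0.009,0],[1,0,0,0.003,0],[1,0,0,0,0]]'
python3 -m jog '[[1,0,0,0,0],[1,-0.003,0,0.001,0],[1,-0.003,0,0.001,0],[1,0,0,0,0],[1,0,0,0,0]]'
python3 d.py -.0035 .042 .0517 r
```

```text
clock: 32.68
tcp_pos: [0.6347, 0.0584, 0.0543]
orientation: [-0.02, 0.995, 0.095, -0.005]
wrist_force: [0.3, 0.2, 0.8]
finger_gap: 0.0001
grip_force: 0.0
clock: 33.1
tcp_pos: [0.6294, 0.0583, 0.0541]
orientation: [-0.02, 0.995, 0.096, -0.003]
wrist_force: [-0.8, -0.5, 0.4]
finger_gap: 0.0
grip_force: 0.0
t 33.1 tcp [0.6294 0.0583 0.0541] shift mm [-5.2 -0.4  2.4] turn 0.02 gap 0.0 F [-0.8 -0.5  0.4]
tool z [-0.0103  0.0393 -0.9992] j [-0.052  0.539 -0.086  0.958  0.039  2.897]
```

```bash
python3 -m jog '[[1,-0.0015,0,0.0015,0],[1,-0.0015,0,0.001,0],[1,0,0,0,0],[1,0,0,0,0]]'
python3 -m jog '[[1,-0.0012,0,0.0003,0],[1,0,0,0,0],[1,0,0,0,0]]'
python3 d.py -.0035 .042 .0517 r
python3 -m jog '[[1,-0.001,0,0.0003,0],[1,0,0,0,0],[1,0,0,0,0]]'
python3 d.py -.0035 .042 .0517 r
```

```text
clock: 33.43
tcp_pos: [0.6262, 0.0579, 0.051]
orientation: [-0.02, 0.995, 0.096, -0.004]
wrist_force: [-0.6, -0.5, -0.2]
finger_gap: -0.0001
grip_force: 0.0
clock: 33.68
tcp_pos: [0.6252, 0.0576, 0.0508]
orientation: [-0.02, 0.995, 0.096, -0.004]
wrist_force: [0.9, 0.3, 1.2]
finger_gap: 0.0004
grip_force: 0.0
t 33.68 tcp [0.6252 0.0576 0.0508] shift mm [-1.1 -0.4 -0.9] turn 0.02 gap 0.0004 F [0.9 0.3 1.2]
tool z [-0.0109  0.0393 -0.9992] j [-0.054  0.535 -0.102  0.947  0.039  2.896]
clock: 33.93
tcp_pos: [0.6242, 0.0574, 0.0505]
orientation: [-0.02, 0.995, 0.096, -0.004]
wrist_force: [0.1, 0.7, -1.1]
finger_gap: -0.0004
grip_force: 0.0
t 33.93 tcp [0.6242 0.0574 0.0505] shift mm [-0.  -0.3 -1.2] turn 0.02 gap -0.0004 F [ 0.1  0.7 -1.1]
tool z [-0.011   0.0393 -0.9992] j [-0.054  0.534 -0.105  0.945  0.039  2.896]
```

```bash
python3 -m jog '[[1,-0.001,0,0,0],[1,0,0,0,0],[1,0,0,0,0]]'
python3 -m jog '[[1,-0.0008,0,0,0],[1,0,0,0,0],[1,0,0,0,0]]'
python3 d.py -.0035 .042 .0517 r
```

```text
clock: 34.18
tcp_pos: [0.6235, 0.0572, 0.0507]
orientation: [-0.02, 0.995, 0.096, -0.003]
wrist_force: [0.3, 1.1, 1.0]
finger_gap: -0.0003
grip_force: 0.3
clock: 34.43
tcp_pos: [0.6231, 0.0571, 0.0509]
orientation: [-0.02, 0.995, 0.096, -0.003]
wrist_force: [2.2, 1.1, 0.5]
finger_gap: 0.0001
grip_force: 1.1
t 34.43 tcp [0.6231 0.0571 0.0509] shift mm [ 1.1 -0.5 -0.8] turn 0.02 gap 0.0001 F [2.2 1.1 0.5]
tool z [-0.0096  0.0393 -0.9992] j [-0.055  0.531 -0.109  0.942  0.039  2.895]
```

```bash
python3 -m jog '[[1,0.006,0,-0.001,0],[1,0.002,0,-0.025,0],[1,0,0,-0.025,0],[1,0,-0.04,0,0],[1,0,-0.04,0,0]]'
python3 -m jog '[[1,-0.006,0,0,0],[1,0,0,0,0],[1,0,0,0,0]]'
python3 d.py -.003 .126 .052 r
```

```text
clock: 34.85
tcp_pos: [0.6177, 0.1339, 0.1065]
orientation: [-0.02, 0.995, 0.093, -0.002]
wrist_force: [1.3, 0.0, -0.4]
finger_gap: 0.0002
grip_force: 0.0
clock: 35.1
tcp_pos: [0.6094, 0.1341, 0.1044]
orientation: [-0.02, 0.995, 0.096, -0.004]
wrist_force: [0.6, -0.0, -0.3]
finger_gap: -0.0005
grip_force: 0.0
t 35.1 tcp [0.6094 0.1341 0.1044] shift mm [ 0.7 -4.  52.6] turn 0.08 gap -0.0005 F [ 0.6 -0.  -0.3]
tool z [-0.0119  0.0388 -0.9992] j [ 0.07   0.481 -0.049  1.05   0.04   3.019]
```

```bash
python3 -m jog '[[1,0.001,-0.0036,0.02,0],[1,0,0,0.02,0],[1,0,0,0.009,0],[1,0,0,0.003,0],[1,0,0,0,0]]'
python3 -m jog '[[1,0,0,0,0],[1,-0.003,0,0.001,0],[1,-0.003,0,0.001,0],[1,0,0,0,0],[1,0,0,0,0]]'
python3 d.py -.0135 .126 .0485 r
python3 -m jog '[[1,-0.0012,0,0.0015,0],[1,0,0,0.001,0],[1,0,0,0,0],[1,0,0,0,0]]'
python3 d.py -.0135 .126 .0485 r
```

```text
clock: 35.52
tcp_pos: [0.609, 0.1387, 0.0518]
orientation: [-0.02, 0.995, 0.095, -0.005]
wrist_force: [-0.2, -0.0, -0.8]
finger_gap: 0.0
grip_force: 0.0
clock: 35.93
tcp_pos: [0.6036, 0.1386, 0.0515]
orientation: [-0.02, 0.995, 0.096, -0.003]
wrist_force: [-0.3, -0.2, -0.6]
finger_gap: 0.0002
grip_force: 0.0
t 35.93 tcp [0.6036 0.1386 0.0515] shift mm [-5.2 -0.6  3. ] turn 0.02 gap 0.0002 F [-0.3 -0.2 -0.6]
tool z [-0.0103  0.0394 -0.9992] j [ 0.077  0.516 -0.133  0.929  0.04   3.027]
clock: 36.27
tcp_pos: [0.6024, 0.1385, 0.0483]
orientation: [-0.02, 0.995, 0.096, -0.004]
wrist_force: [0.8, 0.8, 0.3]
finger_gap: -0.0
grip_force: 0.0
t 36.27 tcp [0.6024 0.1385 0.0483] shift mm [-4.  -0.5 -0.1] turn 0.02 gap -0.0 F [0.8 0.8 0.3]
tool z [-0.011   0.0393 -0.9992] j [ 0.077  0.517 -0.139  0.922  0.04   3.027]
```

```bash
python3 -m jog '[[1,-0.0015,0,0.0003,0],[1,0,0,0,0],[1,-0.001,0,0.0002,0],[1,0,0,0,0],[1,0,0,0,0]]'
python3 -m jog '[[1,-0.001,0,0.0002,0],[1,0,0,0,0],[1,0,0,0,0]]'
python3 d.py -.0135 .126 .0485 r
```

```text
clock: 36.68
tcp_pos: [0.5999, 0.138, 0.0479]
orientation: [-0.02, 0.995, 0.096, -0.004]
wrist_force: [0.2, -0.2, 0.1]
finger_gap: -0.0001
grip_force: 0.0
clock: 36.93
tcp_pos: [0.599, 0.1379, 0.0477]
orientation: [-0.02, 0.995, 0.096, -0.004]
wrist_force: [-0.5, 0.2, 0.5]
finger_gap: -0.0002
grip_force: 0.0
t 36.93 tcp [0.599  0.1379 0.0477] shift mm [-0.5 -0.6 -0.7] turn 0.02 gap -0.0002 F [-0.5  0.2  0.5]
tool z [-0.0109  0.0393 -0.9992] j [ 0.077  0.512 -0.15   0.916  0.04   3.027]
```

```bash
python3 -m jog '[[1,-0.0008,0,0,0],[1,0,0,0,0],[1,0,0,0,0]]'
python3 -m jog '[[1,-0.0008,0,0,0],[1,0,0,0,0],[1,0,0,0,0]]'
python3 d.py -.0135 .126 .0485 r
```

```text
clock: 37.18
tcp_pos: [0.5982, 0.1377, 0.0477]
orientation: [-0.02, 0.995, 0.096, -0.004]
wrist_force: [-0.0, 0.1, -0.5]
finger_gap: -0.0
grip_force: 0.0
clock: 37.43
tcp_pos: [0.5975, 0.1376, 0.0478]
orientation: [-0.02, 0.995, 0.096, -0.003]
wrist_force: [1.4, -0.2, -0.6]
finger_gap: -0.0
grip_force: 0.2
t 37.43 tcp [0.5975 0.1376 0.0478] shift mm [ 1.  -0.6 -0.7] turn 0.02 gap -0.0 F [ 1.4 -0.2 -0.6]
tool z [-0.0106  0.0394 -0.9992] j [ 0.076  0.509 -0.155  0.914  0.04   3.026]
```

```bash
python3 -m jog '[[1,0.006,0,-0.001,0],[1,0.002,0,-0.03,0],[1,0,0,-0.04,0],[1,0,0,-0.04,0],[1,-0.03,0.03,-0.02,0]]'
python3 -m jog '[[1,-0.03,0.03,0,0],[1,-0.02,0.03,0,0],[1,0,0.03,0,0],[1,0,0,0,0],[1,0,0,0,0]]'
python3 m.py
python3 - <<'E'
from h import *
c=env.read_camera("wrist"); cv2.imwrite("pics/w7.png",c["img"][:,:,::-1])
c=env.read_camera("scene"); cv2.imwrite("pics/s7.png",cv2.resize(c["img"][60:310,240:440],None,fx=2.3,fy=2.3,interpolation=2)[:,:,::-1])
E
```

```text
clock: 37.85
tcp_pos: [0.5916, 0.1059, 0.1813]
orientation: [-0.021, 0.995, 0.098, 0.002]
wrist_force: [1.9, -1.5, 1.2]
finger_gap: -0.0001
grip_force: 0.0
clock: 38.27
tcp_pos: [0.5545, 0.0041, 0.1722]
orientation: [-0.02, 0.995, 0.094, -0.003]
wrist_force: [-0.9, 0.2, 0.1]
finger_gap: 0.0001
grip_force: 0.0
wrist [181.5 151.3] [180.8 151.5] upslope mm -0.2 y mm 0.7
wrist [278.7 145.9] [279.4 145.2] upslope mm 0.7 y mm -0.6
wrist [381.5 140.5] [381.5 139. ] upslope mm 1.4 y mm 0.2
wrist [488.6 135.3] [489.4 132.6] upslope mm 2.3 y mm 0.1
```

View pics/w7.png

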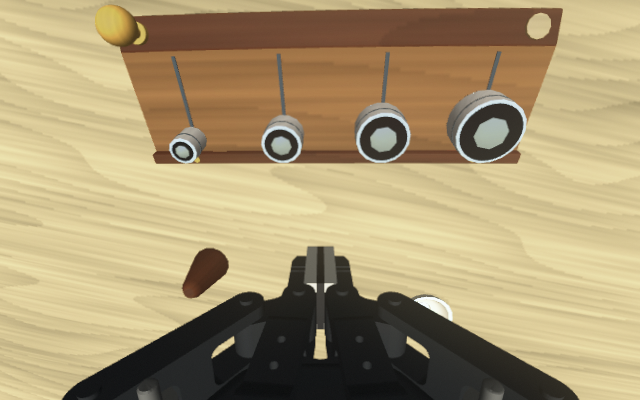

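View pics/s7.png

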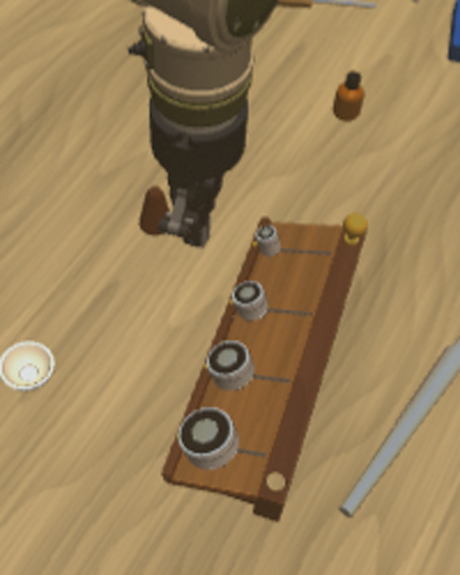

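The final pictures show all four jars flat on their lines, in order from the knob (column 183) to the plug (column 490), with the bystanders where they were. Equal spacing of the push contacts confirms that all four are on the cleat.

```bash
python3 -c "
from workcell import env
print(env.hand_in())"
```

```text
the job is handed in; nothing more can be done
None
```

I placed the four gem jars on the rack in size order, smallest at the knob end, each flat and against the cleat, and within about 1 mm of its line by camera; the bottle, ring cone and dish were not touched. I handed the job in at about 38 s, and no verdict came back.

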